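# Release the ratchet press and take out the casting mould

### The arm

A 6-joint arm with a two-finger parallel gripper is mounted at the origin on the work surface. World frame = base frame: x ahead of the robot, y to its left, z up, the work surface at z = 0. Lengths are in m, angles in rad, forces in N, time in s.
With the tool pointing down it reaches from about 0.35 to 0.775 m from the base axis. Payload 5.5 kg.
Tool frame: the origin (TCP) lies midway between the tips of the shut fingers; the grasp point (between the pads) lies hold_point_z behind it (hold_point_z is the distance from the TCP to the grasp point, in m); z points along the fingers, y is the direction in which the jaws open and shut (so a half turn about z gives the same grasp; the last joint's range is limited). The gripper opens to 85 mm and grips with 20 to 120 N. Pads are 22 mm wide; open, the fingers measure 114 mm over their backs; the gripper's body (76 mm by 85 mm) begins 54 mm behind the grasp point. The pads swing forward as they close: fully open they stand 13 mm farther back than shut.
Start: joints at [-1.458, 0.313, 0.046, 1.304, 0, 1.431], TCP at [0.144, -0.557, 0.204] pointing down, gripper open.
Joint ranges: [-2.76, 2.76], [-0.86, 1.69], [-1.03, 1.26], [-2.2, 2.34], [-1.47, 1.5], [-3.14, 3.14]. Speed limits (rad/s): [2.57, 2.57, 3.14, 3.14, 3.14, 3.14].

### API

Orientations are given as a unit quaternion [w, x, y, z].
In Python, from workcell import * gives the robot as it stands. The module is installed in compiled form; this text tells all that it offers.
- The arm moves only by the tool jog_arm, never from a script. Its argument "plan" is a list of rows, each a list of 6 numbers: the shift along the world's x, y, z in m, then the turn, a rotation vector about the world's x, y, z in degrees. A call has exactly 10 rows; each row shifts and turns the commanded pose from where the row before left it; what a row does not reach is not made up. A row lasts 1/10 s, in which the tool goes at most 50 mm and 8.59 degrees, less where a joint would pass 70% of its speed; a pose out of reach is approached as far as the arm can. A call with a gripper value outside its range is refused whole. "hand" is the opening, from 0 (shut) to 1 (fully open), set as the call begins (left out, the last holds). The fingers move at their own pace and stop on an object; "force" is the grip in N (left out, the last holds). Time passes only in rows, so rows that do not move let the fingers close, or fill a call up. It gives the time, the measured TCP pose, the force and the opening at its end, in the units of the state.
- get_state(): the state, without advancing time (a new reading comes with each control period).
- read_camera(name): name is "side" or "top" or "wrist"; returns the picture (420x560x3 uint8, red, green, blue); there is no depth.
- calibration(name): a dict with "K" (3x3 intrinsics, pixels), "world_to_cam" (4x4, takes a point from world to camera coordinates). Camera axes: x right, y down, z forward; pixel columns grow to the right and rows downward; lengths in m; the calibration is good to about 2 mm. A picture is of the moment at which its call begins: read the wrist's pose just before it. calibration takes no time and is no camera call; for the wrist camera it gives the pose at the moment of the call.
- hand_in(): hands the job in, once; it reports no verdict.
The state is a dict: "clock": time; "joint_pos": joint angles; "qvel": joint speeds; "tau": joint torques, N m; "tcp_pos": TCP position; "orientation": TCP orientation; "wrist_force": force on the tool from outside, world axes, zero at the start; "ft_torque": the same for the moment, N m; "finger_gap": finger opening in m.
Only numpy, scipy, OpenCV 4.12 (cv2) and the standard library are available. Lean on these libraries where they do the work, as an engineer would, in place of code of your own. Each camera call takes 0.05 s, during which the arm holds its last target.

### The job

The cast in the mould clamped in the bench press has set. The ratchet is still set to tighten: throw its reversing pawl over to the loosening side, work the handle to and fro until the platen has let go of the mould, then pull the mould out by its bar and set it down gently, flat and right way up, in the shallow steel tray. Leave the other things on the bench as they are.

Things in the scene. Friction and masses are not known exactly. Their poses are not given: they have to be found in the camera images.
- press: Fixed bench screw press. Origin: centre of its underside, on the screw's axis; z up. Base plate 130 x 164 mm (x, y), its top, on which the mould stands, at z 20 mm. Four tie rods, 16 mm thick, at x +-40, y +-68 mm, tops at 170. Top plate 108 x 164 mm at z 112 to 130, the platen below it is as large. The ratchet handle points to the press's -x (robot side), the mould is drawn out along its +y
- handle (a joint): Ratchet handle's angle about the screw's upright axis (rad): 0 pointing to the press's -x; + is anticlockwise from above (its end goes to the press's -y); limits -0.64 and 0.64, where it meets the front tie rods. Stays where left: friction of 0.6 N m to swing it, 1.4 N m when it turns the screw
- handle_grip (a point): Middle of the handle's black rubber grip, 165 mm from the screw's axis, 151 mm above the bench. x axis outwards along the handle, z up. The grip is a bar 20 mm wide and 20 mm high, 86 mm long (124 to 210 mm from the screw's axis), free below and at both sides
- pawl (a joint): Double-ended pawl on the handle (rad), + anticlockwise from above, limits +-0.45; an over-centre spring snaps it to the nearer side. Negative (knob on the handle's clockwise side): tightens. Positive (knob on the anticlockwise side): loosens, the screw turns only as the handle swings anticlockwise and the handle clicks freely back. Size 0.3 to 0.45 engaged, about 0.18 riding on a tooth
- pawl_knob (a point): Top centre of the upright steel thumb knob on the pawl's lever, 16 mm across, 35 mm high: top 190 mm above the bench, foot at 156. Stands 50 mm outwards of the pawl's pivot, which is on the handle's centre line 46 mm from the screw's axis; thrown, it stands up to 22 mm to one side of that line. About 2 N sideways, along its arc about the pivot, moves it. x axis outwards along the lever, z up
- platen (a joint): Height of the platen (m): 0 clamped, at most 0.0127. It rises 3.2 mm per rad of the screw and stays; the wheel has 14 teeth, so up to 0.45 rad of each stroke is lost before the pawl bites. A boss under the platen, 28 mm across, 6 mm deep, sits in a pocket of the mould's top: above 0.006 the mould is free
- mould: Two-part aluminium casting mould, block 56 (x) x 100 (y) x 40 mm high, 0.3 to 0.55 kg. Origin: centre of the block's underside, z up. Starts on the base plate, centred on the screw, axes along the press's. Its pull bar sticks out along +y. The block is clear of the press's plates after being drawn 132 mm along the press's +y
- mould_bar (a point): Grip point on the mould's steel pull bar, 134 mm from the mould's centre along its +y, 26 mm above its underside; axes as the mould's. The bar is 16 mm wide (x), 18 mm high (17 to 35 mm above the underside), and reaches from 50 to 150 mm from the centre
- tray: Shallow steel tray, 200 (x) x 160 (y) mm outside, rim 12 mm high and 4 mm thick, floor 3 mm thick; does not move. Origin: centre of its underside
- vial_rack: White rack with five capped vials, 110 mm long, 88 mm high; bystander. Origin: centre of the underside
- dish_stack: Stack of clear round dishes, 90 mm across, 56 mm high; bystander. Origin: centre of the underside
- wash_bottle: White wash bottle with a bent spout, 62 mm across, 180 mm high; bystander. Origin: centre of the underside
- beaker: Glass beaker, 72 mm across, 85 mm high; bystander. Origin: centre of the underside
- forceps: Steel forceps lying flat, 145 mm long; bystander. Origin: near the middle, underneath
- resin_can: Metal can, 76 mm across, 110 mm high; bystander. Origin: centre of the underside
- mixing_cup: White plastic cup, 64 mm across, 55 mm high; bystander. Origin: centre of the underside
Things that resemble listed ones, but are neither listed nor needed, are in the scene too. What is shaped like the mould but red is not meant.

How it is judged:
By the outcome, as a careful person would: the job done as asked, in the order asked, and still so for the second after the job is handed in, with the robot touching nothing.
It also fails if it takes over 72 s, if anything falls off the work surface, if the arm or the gripper's body presses on something with over 40 N, if the wrist force passes 120 N, or if a joint passes its speed limit or range.

## Working session

There is one attempt and no reset: what is moved stays moved. The work goes in short steps, Python scripts to look and compute and a tool call to move; the robot and the scene stay as the last step left them, time stands still between calls to the robot, and variables do not carry over. Pictures are saved under pics/ and viewed, and the job is handed in when it is done.

Besides the shell and the picture viewer there is one more tool, called by a JSON object that holds its "fn" and its "kwargs". jog_arm: Moves the arm, as the interface text tells. Its arguments: {"type":"object","properties":{"plan":{"type":"array","items":{"type":"array","items":{"type":"number"}}},"hand":{"type":"number"},"force":{"type":"number"}},"required":["plan"]}

```bash
mkdir -p pics; python3 - <<'E'
from workcell import *
import cv2,numpy as np
s=get_state(); print(s)
for n in ["side","top","wrist"]:
    im=read_camera(n); cv2.imwrite(f"pics/{n}0.png",im[:,:,::-1]); c=calibration(n); print(n,np.round(c["K"],1).tolist(),np.round(c["world_to_cam"],4).tolist())
E
```

```text
{'clock': 0.0, 'joint_pos': array([-1.45761480e+00,  3.14032136e-01,  4.49860650e-02,  1.30359056e+00,
        1.35406907e-05,  1.43120398e+00]), 'qvel': array([ 1.03977935e-03, -1.49480405e-04,  1.21748286e-03, -8.28668222e-05,
       -4.41645634e-04, -1.35539469e-03]), 'tau': array([-5.89926967e-04, -4.80625033e+01,  2.98532653e+01,  1.91533560e-02,
       -2.16395433e-04, -1.74462343e-06]), 'tcp_pos': array([ 0.14373829, -0.55617284,  0.20269375]), 'orientation': array([-9.19981828e-04,  9.92023378e-01,  1.26050667e-01,  1.89203770e-05]), 'wrist_force': array([-0.09616089, -0.47014576,  0.28264454]), 'ft_torque': array([-0.00429951,  0.0144764 , -0.00247952]), 'finger_gap': 0.0853559222384776}
side [[475.6, 0.0, 284.1], [0.0, 475.6, 224.1], [0.0, 0.0, 1.0]] [[0.9215, -0.3884, -0.0014, -0.4936], [-0.2844, -0.6722, -0.6835, 0.2218], [0.2646, 0.6303, -0.7299, 1.524], [0.0, 0.0, 0.0, 1.0]]
top [[387.9, 0.0, 282.5], [0.0, 387.9, 207.2], [0.0, 0.0, 1.0]] [[-0.0086, -0.9996, -0.0263, -0.047], [-0.9838, 0.0131, -0.1786, 0.5084], [0.1788, 0.0243, -0.9836, 1.0109], [0.0, 0.0, 0.0, 1.0]]
wrist [[296.5, 0.0, 286.3], [0.0, 296.5, 208.7], [0.0, 0.0, 1.0]] [[0.25, -0.9682, -0.0016, -0.5745], [-0.9168, -0.2373, 0.3213, -0.0412], [-0.3115, -0.0789, -0.947, 0.382], [0.0, 0.0, 0.0, 1.0]]
```

View pics/side0.png

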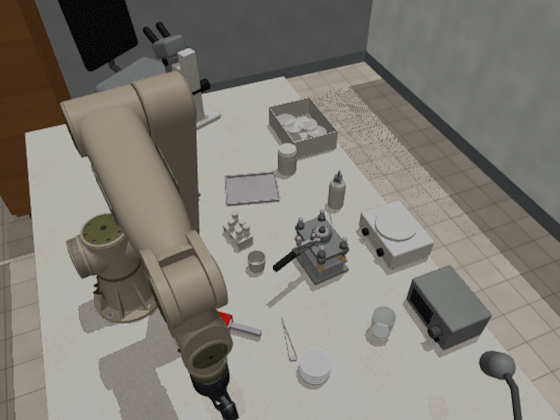

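View pics/top0.png

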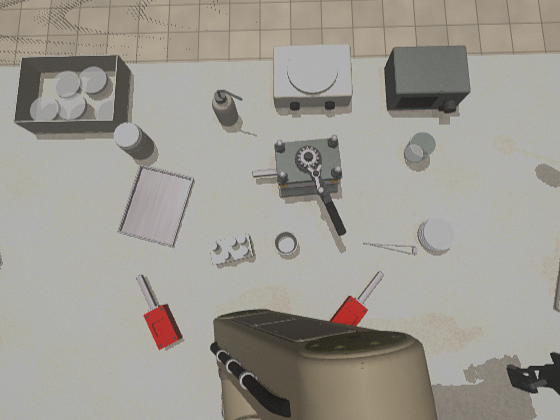

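View pics/wrist0.png

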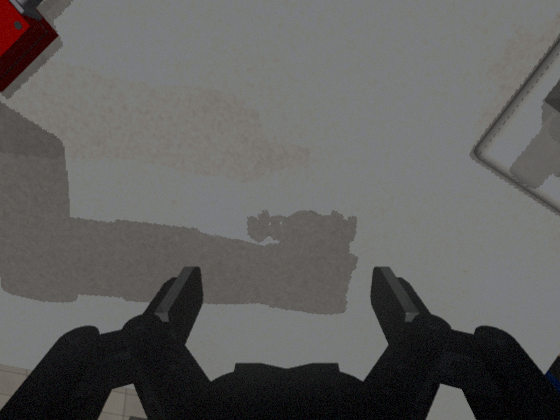

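```bash
python3 - <<'E'
import cv2
t=cv2.imread("pics/top0.png"); s=cv2.imread("pics/side0.png")
cv2.imwrite("pics/t_press.png",cv2.resize(t[120:250,240:370],None,fx=4.6,fy=4.6,interpolation=cv2.INTER_CUBIC))
cv2.imwrite("pics/s_press.png",cv2.resize(s[190:300,260:370],None,fx=5.4,fy=5.4,interpolation=cv2.INTER_CUBIC))
cv2.imwrite("pics/t_tray.png",cv2.resize(t[150:260,110:300],None,fx=4.2,fy=4.2,interpolation=cv2.INTER_CUBIC))
E
```

```text
(no output)
```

View pics/t_press.png

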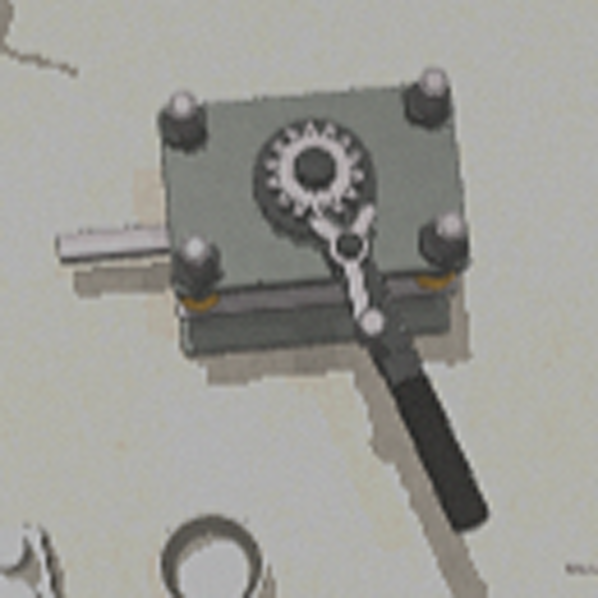

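View pics/s_press.png

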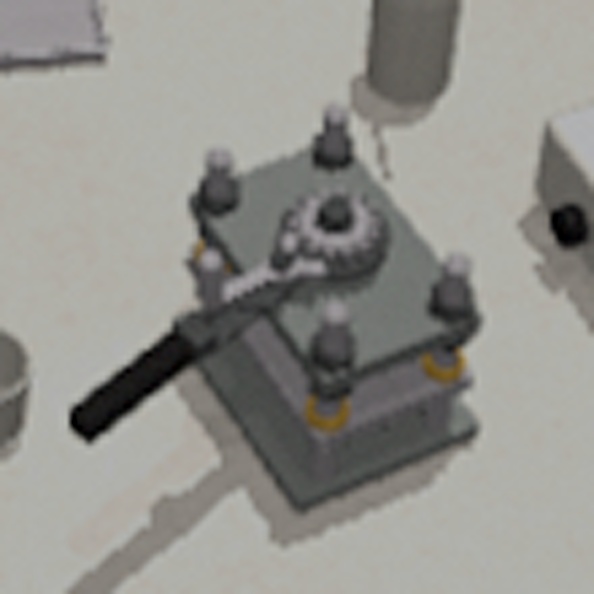

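View pics/t_tray.png

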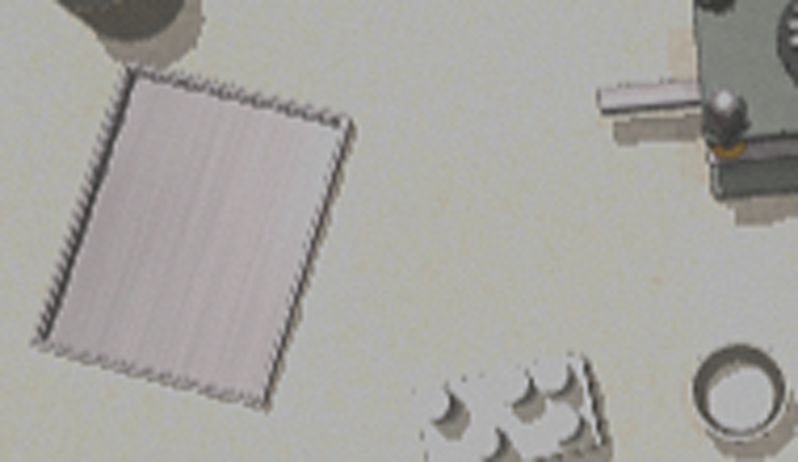

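```bash
cat > h.py <<'E'
import numpy as np, cv2
from scipy.optimize import least_squares
C={}
def cal(n):
    from workcell import calibration
    if n not in C or n=="wrist":
        c=calibration(n); C[n]=(np.array(c["K"]),np.array(c["world_to_cam"]))
    return C[n]
def proj(n,P,c=None):
    K,T=c or cal(n); P=np.atleast_2d(P); q=P@T[:3,:3].T+T[:3,3]; q=q@K.T; return q[:,:2]/q[:,2:]
def ray(n,p,c=None):
    K,T=c or cal(n); R=T[:3,:3]; o=-R.T@T[:3,3]; d=R.T@np.linalg.inv(K)@np.array([p[0],p[1],1.]); return o,d/np.linalg.norm(d)
def onz(n,p,z,c=None):
    o,d=ray(n,p,c); return o+d*(z-o[2])/d[2]
def tri(obs):
    # obs: list of (n,p,c)
    A=np.zeros((3,3));b=np.zeros(3)
    for n,p,c in obs:
        o,d=ray(n,p,c); M=np.eye(3)-np.outer(d,d); A+=M;b+=M@o
    x=np.linalg.solve(A,b)
    return x,[np.round(proj(n,x,c)[0]-p,1) for n,p,c in obs]
def crop(u,v,x0,y0,f): return np.array([(u+.5)/f-.5+x0,(v+.5)/f-.5+y0])
E
python3 - <<'E'
from h import *
np.set_printoptions(precision=4,suppress=True)
T=lambda u,v:crop(u,v,240,120,4.6); S=lambda u,v:crop(u,v,260,190,5.4)
rt=[T(181,103),T(432,80),T(451,222),T(194,245)]
rs=[S(334,115),S(457,262),S(334,312),S(219,157)]
loc=np.array([[40,68],[40,-68],[-40,-68],[-40,68]])/1000
for a,b in zip(rt,rs): print(tri([("top",a,None),("side",b,None)]))
def res(p):
    c,s=np.cos(p[2]),np.sin(p[2]); P=np.c_[loc@np.array([[c,s],[-s,c]])+p[:2],np.full(4,p[3])]
    return np.r_[(proj("top",P)-rt).ravel(),(proj("side",P)-rs).ravel()]
r=least_squares(res,[0.55,-.1,0,.17]); print("press",r.x,np.round(r.fun,1))
print("knob",tri([("top",T(372,322),None),("side",S(210,260),None)]))
print("gripend top",onz("top",T(470,515),.161), "gripend side",onz("side",S(85,425),.151))
print("grip start",onz("top",T(403,385),.161))
Y=lambda u,v:crop(u,v,110,150,4.2)
for q in [(131,68),(350,121),(266,406),(38,342)]: print("tray",onz("top",Y(*q),.012))
E
```

```text
(array([ 0.6489, -0.048 ,  0.1653]), [array([-0.1,  0.7]), array([ 0.5, -0.2])])
(array([ 0.6596, -0.1834,  0.1676]), [array([-0. ,  0.3]), array([ 0.2, -0.1])])
(array([ 0.5792, -0.1906,  0.1688]), [array([-0.1,  0.6]), array([ 0.5, -0.2])])
(array([ 0.5697, -0.0545,  0.1668]), [array([-0.1,  0.5]), array([ 0.3, -0.1])])
press [ 0.6146 -0.1192  0.0797  0.1673] [-0.   0.3  0.1  0.2 -0.3  0.4 -0.   0.6  0.6 -0.6  0.3  0.1  0.7 -0.
  0.3 -0.2]
knob (array([ 0.5217, -0.146 ,  0.1909]), [array([-0. ,  0.2]), array([ 0.1, -0. ])])
gripend top [ 0.4258 -0.1963  0.161 ] gripend side [ 0.4246 -0.1972  0.151 ]
grip start [ 0.4948 -0.1637  0.161 ]
tray [0.641  0.3572 0.012 ]
tray [0.601  0.2041 0.012 ]
tray [0.4074 0.2537 0.012 ]
tray [0.4518 0.4092 0.012 ]
```

```bash
python3 - <<'E'
import workcell
from workcell import *
print([n for n in dir(workcell) if not n.startswith('__')])
print(globals().get('hold_point_z'))
from h import *
np.set_printoptions(precision=4,suppress=True)
T=lambda u,v:crop(u,v,240,120,4.6); S=lambda u,v:crop(u,v,260,190,5.4)
print("hub",tri([("top",T(316,166),None),("side",S(337,210),None)]))
print("barend",tri([("top",T(62,246),None),("side",T(62,246),None)])[0]*0, onz("top",T(58,247),.046+.0))
from scipy.spatial.transform import Rotation as R
s=get_state();q=s["orientation"];Rt=R.from_quat(q[[1,2,3,0]]).as_matrix()
K,W=cal("wrist");o=-W[:3,:3].T@W[:3,3]
print("cam in tool",Rt.T@(o-s["tcp_pos"]),"\n",Rt.T@W[:3,:3].T,"\n",Rt)
E
```

```text
['MotionError', 'calibration', 'get_state', 'hand_in', 'hold_point_z', 'read_camera']
0.0187
hub (array([ 0.6136, -0.1203,  0.167 ]), [array([ 0. , -0.1]), array([-0.1,  0. ])])
barend [ 0. -0.  0.] [0.6041 0.0304 0.046 ]
cam in tool [ 0.0837  0.0003 -0.1711] 
 [[-0.     -0.9469 -0.3214]
 [ 1.      0.     -0.0003]
 [ 0.0003 -0.3214  0.9469]] 
 [[ 0.9682  0.2501 -0.0002]
 [ 0.2501 -0.9682  0.0014]
 [ 0.0002 -0.0014 -1.    ]]
```

{"fn": "jog_arm", "kwargs": {"plan": [[0.0178,0.0203,0.0035,0,0,8.5],[0.0178,0.0203,0.0035,0,0,8.5],[0.0178,0.0203,0.0035,0,0,8.5],[0.0178,0.0203,0.0035,0,0,8.5],[0.0178,0.0203,0.0035,0,0,8.5],[0.0178,0.0203,0.0035,0,0,8.5],[0.0178,0.0203,0.0035,0,0,8.5],[0.0178,0.0203,0.0035,0,0,8.5],[0.0178,0.0203,0.0035,0,0,8.5],[0.0178,0.0203,0.0035,0,0,8.5]], "hand": 0.5}}

```text
clock: 1.15
tcp_pos: [0.3223, -0.3527, 0.2385]
orientation: [-0.0, 0.644, 0.765, 0.0]
wrist_force: [0.4, 0.2, 0.5]
finger_gap: 0.0427
```

{"fn": "jog_arm", "kwargs": {"plan": [[0.0178,0.0203,0.0035,0,0,8.5],[0.0178,0.0203,0.0035,0,0,8.5],[0.0178,0.0203,0.0035,0,0,8.5],[0.0178,0.0203,0.0035,0,0,8.5],[0.0178,0.0203,0.0035,0,0,8.5],[0.0178,0.0203,0.0035,0,0,8.5],[0.0178,0.0203,0.0035,0,0,8.5],[0.0178,0.0203,0.0035,0,0,8.5],[0.0178,0.0203,0.0035,0,0,8.5],[0.0178,0.0203,0.0035,0,0,8.5]]}}

```text
clock: 2.15
tcp_pos: [0.5003, -0.1497, 0.2735]
orientation: [-0.0, -0.042, 0.999, 0.0]
wrist_force: [-0.6, -1.0, 0.2]
finger_gap: 0.0424
```

```bash
python3 - <<'E'
from workcell import *
from h import *
np.set_printoptions(precision=4,suppress=True)
s=get_state(); K,W=cal("wrist"); np.savez("w1.npz",K=K,W=W)
im=read_camera("wrist"); cv2.imwrite("pics/w1.png",im[:,:,::-1])
print(s["clock"],s["tcp_pos"],s["orientation"],s["joint_pos"],s["finger_gap"])
P=np.array([[.614,-.1197,.17],[.5217,-.146,.19],[.4612,-.182,.161]]); print(proj("wrist",P))
E
```

```text
2.15 [ 0.5003 -0.1497  0.2735] [-0.0002 -0.0422  0.9991  0.0001] [-0.4446  0.2     0.0664  1.4377  0.     -0.5291] 0.0423704987632366
[[302.02   296.9889]
 [285.8163 223.4164]
 [253.827  149.644 ]]
```

View pics/w1.png

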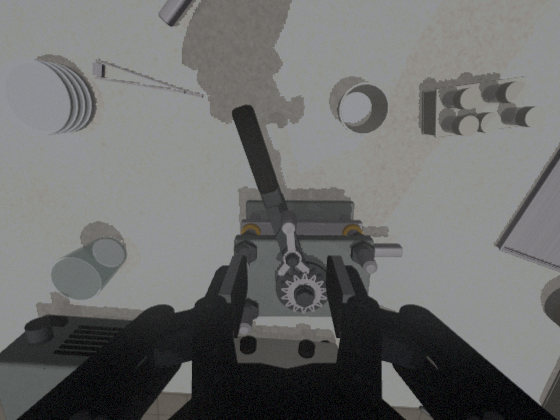

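```bash
python3 - <<'E'
import cv2
t=cv2.imread("pics/w1.png"); c=t[95:325,225:405]; c=cv2.convertScaleAbs(c,alpha=1.6,beta=20)
cv2.imwrite("pics/w1c.png",cv2.resize(c,None,fx=2.6,fy=2.6,interpolation=cv2.INTER_CUBIC))
E
```

```text
(no output)
```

View pics/w1c.png

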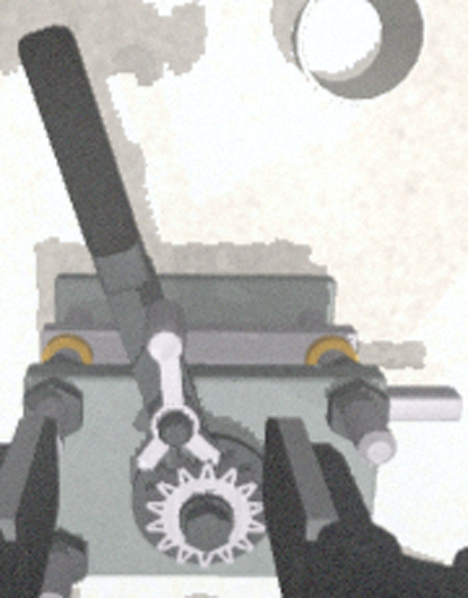

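```bash
cat >> h.py <<'E'
def wc(k):
    d=np.load(f"{k}.npz"); return d["K"],d["W"]
E
python3 - <<'E'
from h import *
np.set_printoptions(precision=4,suppress=True)
T=lambda u,v:crop(u,v,240,120,4.6); S=lambda u,v:crop(u,v,260,190,5.4); V=lambda u,v:crop(u,v,225,95,2.6)
w=wc("w1")
k,e=tri([("top",T(372,322),None),("side",S(210,260),None),("wrist",V(165,348),w)]); print("knob",k,e)
a,e=tri([("top",T(316,166),None),("wrist",V(208,516),w)]); print("hub",a,e)
for z in (.161,):
    E=[onz("wrist",V(45,33),z,w),onz("top",T(470,520),z)]; B=[onz("wrist",V(117,247),z,w),onz("top",T(405,383),z)]; print(E,B)
for z in(.165,.17): print("hub@",onz("wrist",V(208,516),z,w),onz("top",T(316,166),z))
E
```

```text
knob [ 0.5221 -0.1461  0.1915] [array([ 0.1, -0. ]), array([ 0.3, -0.2]), array([ 0.2, -1.2])]
hub [ 0.6166 -0.1198  0.1554] [array([-0.4,  0.2]), array([-0.8,  0.4])]
[array([ 0.4214, -0.1967,  0.161 ]), array([ 0.4232, -0.1962,  0.161 ])] [array([ 0.4961, -0.1666,  0.161 ]), array([ 0.4959, -0.1647,  0.161 ])]
hub@ [ 0.6095 -0.1202  0.165 ] [ 0.6141 -0.1203  0.165 ]
hub@ [ 0.6061 -0.1209  0.17  ] [ 0.6124 -0.1201  0.17  ]
```

{"fn": "jog_arm", "kwargs": {"plan": [[0.008,0.001,0,0,0,5.8],[0.007,0.001,0,0,0,5.8],[0.007,0.0017,0,0,0,5.6],[0,0,-0.016,0,0,0],[0,0,-0.016,0,0,0],[0,0,-0.016,0,0,0],[0,0,-0.016,0,0,0],[0,0,-0.016,0,0,0],[0,0,-0.016,0,0,0],[0,0,-0.0145,0,0,0]]}}

```text
clock: 3.2
tcp_pos: [0.5213, -0.147, 0.162]
orientation: [-0.0, -0.188, 0.982, 0.0]
wrist_force: [-0.8, 0.2, -0.0]
finger_gap: 0.0427
```

```bash
python3 - <<'E'
from workcell import *
from h import *
np.set_printoptions(precision=4,suppress=True)
s=get_state(); K,W=cal("wrist"); np.savez("w2.npz",K=K,W=W)
im=read_camera("wrist"); cv2.imwrite("pics/w2.png",im[:,:,::-1])
print(s["clock"],s["tcp_pos"],s["orientation"],s["joint_pos"],s["finger_gap"],s["wrist_force"])
E
```

```text
3.2 [ 0.5213 -0.147   0.162 ] [-0.0005 -0.1878  0.9822  0.0004] [-0.4231  0.2655 -0.1218  1.1847  0.0001 -0.8009] 0.04270701781650353 [-0.8072  0.1984 -0.0446]
```

View pics/w2.png

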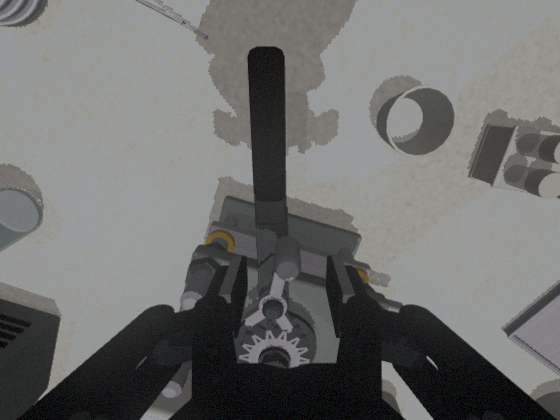

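{"fn": "jog_arm", "kwargs": {"plan": [[0.0015,-0.0037,0,0,0,0],[0.0015,-0.0037,0,0,0,0],[0.0015,-0.0037,0,0,0,0],[0.0015,-0.0037,0,0,0,0],[0.0015,-0.0037,0,0,0,0],[0.0015,-0.0037,0,0,0,0],[0.0015,-0.0037,0,0,0,0],[0.0015,-0.0037,0,0,0,0],[0,0,0,0,0,0],[0,0,0,0,0,0]]}}

```text
clock: 4.25
tcp_pos: [0.5338, -0.1767, 0.163]
orientation: [-0.0, -0.188, 0.982, 0.0]
wrist_force: [0.2, -0.0, 0.5]
finger_gap: 0.0424
```

```bash
python3 - <<'E'
from workcell import *
from h import *
np.set_printoptions(precision=4,suppress=True)
s=get_state(); K,W=cal("wrist"); np.savez("w3.npz",K=K,W=W)
im=read_camera("wrist"); cv2.imwrite("pics/w3.png",im[:,:,::-1])
t=read_camera("top"); cv2.imwrite("pics/t3.png",cv2.resize(t[120:250,240:370,::-1],None,fx=4.6,fy=4.6))
print(s["clock"],s["tcp_pos"],s["wrist_force"])
E
```

```text
4.25 [ 0.5338 -0.1767  0.163 ] [ 0.1899 -0.0335  0.5237]
```

View pics/w3.png

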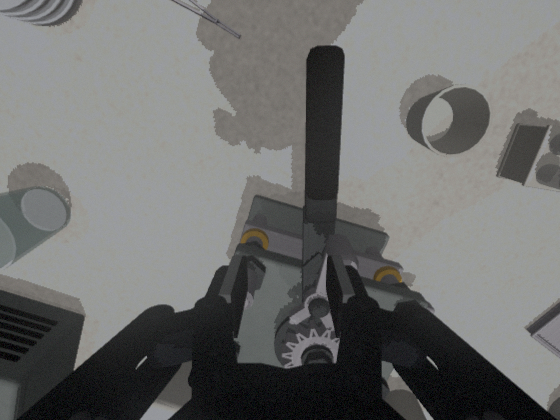

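View pics/t3.png

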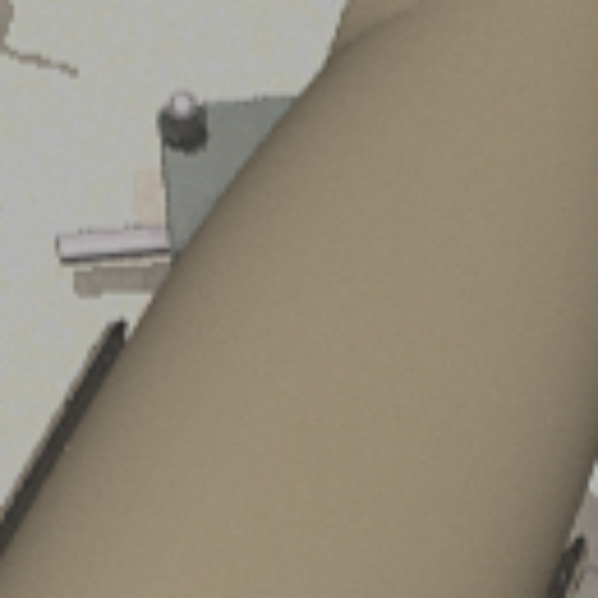

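```bash
python3 - <<'E'
import cv2
t=cv2.imread("pics/w3.png"); c=t[190:380,210:410]; c=cv2.convertScaleAbs(c,alpha=2,beta=30)
cv2.imwrite("pics/w3c.png",cv2.resize(c,None,fx=3.1,fy=3.1,interpolation=cv2.INTER_CUBIC))
E
```

```text
(no output)
```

View pics/w3c.png

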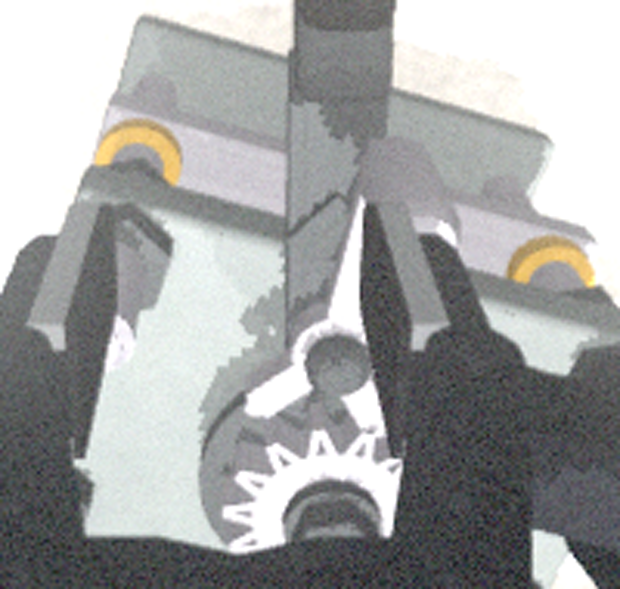

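```bash
python3 - <<'E'
from h import *
np.set_printoptions(precision=1,suppress=True)
w=wc("w3"); tcp=np.array([.5338,-.1767,.163])
a=np.radians(201.7); ex=np.array([np.cos(a),np.sin(a),0]); ey=np.array([np.sin(a),-np.cos(a),0])
def P(x,y,z): return (proj("wrist",tcp+ex*x+ey*y+np.array([0,0,z]),w)[0]-[210,190])*3.1
print("ey",ey)
for x in(-.011,.011):
  for y in (.021,.035,-.021):
    print(x,y,[P(x,y,z) for z in (0,.006,.027)])
k=np.array([.522,-.146,0])
for dx in [(0,0),(-.003,-.008)]:
  for z in (.156,.190): print("knob",z,(proj("wrist",k+[*dx,z],w)[0]-[210,190])*3.1)
w=wc("w2")
for z in (.156,.190): print("knob w2",z,(proj("wrist",k+[0,0,z],w)[0]))
E
```

```text
ey [-0.4  0.9  0. ]
-0.011 0.021 [array([338.8, 216.7]), array([341.9, 231. ]), array([354.5, 289. ])]
-0.011 0.035 [array([405.8, 216.6]), array([410.9, 231. ]), array([431.8, 289. ])]
-0.011 -0.021 [array([137.8, 216.8]), array([134.8, 231.2]), array([122.7, 289.2])]
0.011 0.021 [array([342.6, 119.3]), array([346. , 131.1]), array([359.7, 179.2])]
0.011 0.035 [array([412.2, 119.2]), array([417.8, 131.1]), array([440.4, 179.2])]
0.011 -0.021 [array([134. , 119.4]), array([130.7, 131.3]), array([117.6, 179.4])]
knob 0.156 [393.  156.1]
knob 0.19 [424.  237.2]
knob 0.156 [364.4 131.2]
knob 0.19 [390.1 208.3]
knob w2 0.156 [287.9 241.9]
knob w2 0.19 [288.3 268.4]
```

```bash
python3 - <<'E'
from workcell import *
from h import *
np.set_printoptions(precision=1,suppress=True)
t=read_camera("side"); cv2.imwrite("pics/s3.png",cv2.resize(t[190:300,260:370,::-1],None,fx=5.4,fy=5.4,interpolation=cv2.INTER_CUBIC))
tcp=np.array([.5338,-.1767,.163])
a=np.radians(201.7); ex=np.array([np.cos(a),np.sin(a),0]); ey=np.array([np.sin(a),-np.cos(a),0])
for y in(-.021,-.035,.021):
  print(y,[(proj("side",tcp+ey*y+[0,0,z])[0]-[260,190])*5.4 for z in (0,.01,.02,.036)])
E
```

```text
-0.021 [array([277.1, 343. ]), array([277.8, 331.4]), array([278.5, 319.7]), array([279.7, 300.8])]
-0.035 [array([295.6, 356.9]), array([296.4, 345.4]), array([297.2, 333.7]), array([298.6, 314.8])]
0.021 [array([222.6, 302. ]), array([223.1, 290.3]), array([223.5, 278.6]), array([224.2, 259.6])]
```

View pics/s3.png

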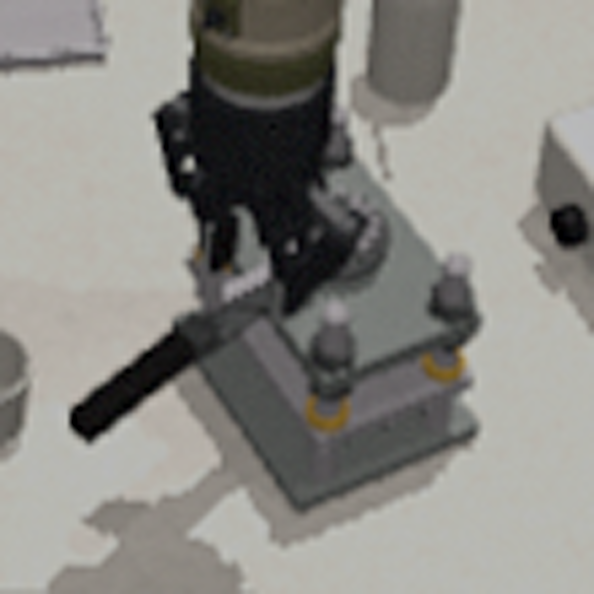

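{"fn": "jog_arm", "kwargs": {"plan": [[-0.0028,0.0069,0,0,0,0],[-0.0028,0.0069,0,0,0,0],[-0.0028,0.007,0,0,0,0],[0,0,0,0,0,0],[0,0,-0.003,0,0,0],[0,0,-0.003,0,0,0],[0,0,-0.003,0,0,0],[0,0,-0.003,0,0,0],[0,0,-0.003,0,0,0],[0,0,-0.003,0,0,0]], "hand": 0.6}}

```text
clock: 5.4
tcp_pos: [0.5254, -0.156, 0.1447]
orientation: [-0.0, -0.188, 0.982, 0.0]
wrist_force: [0.1, 0.2, 0.1]
finger_gap: 0.0513
```

```bash
python3 - <<'E'
from workcell import *
from h import *
np.set_printoptions(precision=4,suppress=True)
s=get_state(); K,W=cal("wrist"); np.savez("w4.npz",K=K,W=W)
im=read_camera("wrist"); c=cv2.convertScaleAbs(im[190:380,210:410,::-1],alpha=2,beta=30); cv2.imwrite("pics/w4c.png",cv2.resize(c,None,fx=3.1,fy=3.1,interpolation=cv2.INTER_CUBIC))
t=read_camera("side"); cv2.imwrite("pics/s4.png",cv2.resize(t[190:300,240:350,::-1],None,fx=5.4,fy=5.4,interpolation=cv2.INTER_CUBIC))
print(s["clock"],s["tcp_pos"],s["wrist_force"],s["finger_gap"])
E
```

```text
5.4 [ 0.5254 -0.156   0.1447] [0.1482 0.178  0.1228] 0.05126397795458471
```

View pics/w4c.png

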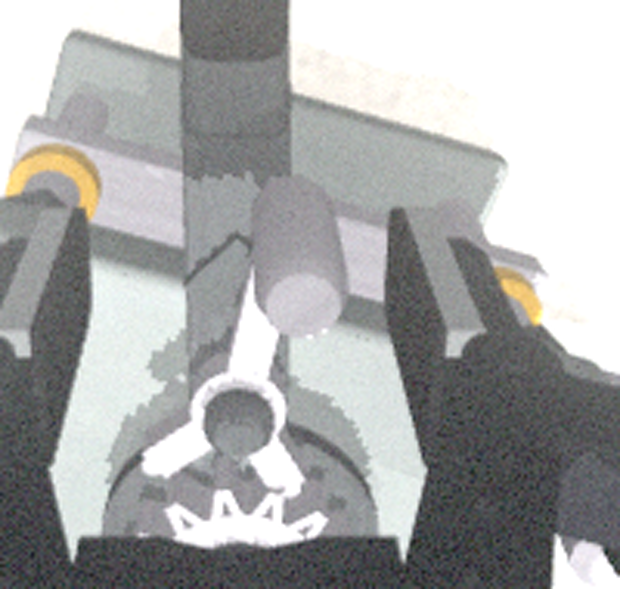

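View pics/s4.png

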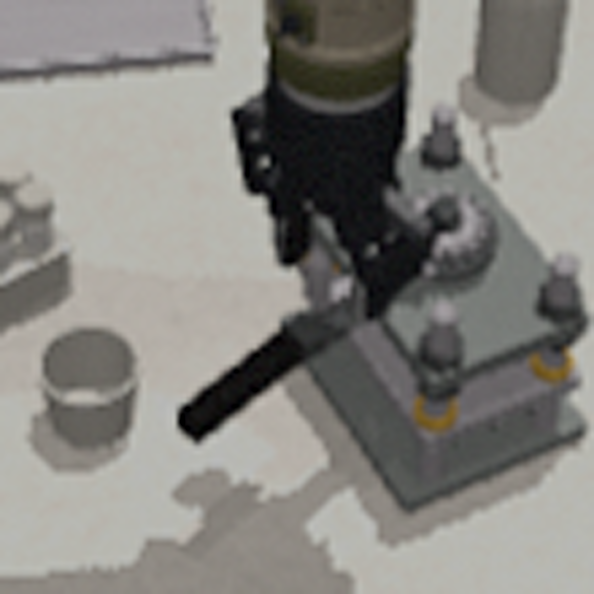

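{"fn": "jog_arm", "kwargs": {"plan": [[0,0,-0.004,0,0,0],[0,0,-0.004,0,0,0],[0,0,-0.0035,0,0,0],[0.0015,-0.0037,0,0,0,0],[0.0015,-0.0037,0,0,0,0],[0.0015,-0.0037,0,0,0,0],[0.0015,-0.0037,0,0,0,0],[0.0015,-0.0037,0,0,0,0],[0.0015,-0.0037,0,0,0,0],[0.0012,-0.003,0,0,0,0]]}}

```text
clock: 6.5
tcp_pos: [0.5362, -0.1817, 0.1338]
orientation: [0.0, -0.188, 0.982, -0.0]
wrist_force: [1.1, -0.1, -0.6]
finger_gap: 0.0514
```

```bash
python3 - <<'E'
from workcell import *
from h import *
np.set_printoptions(precision=4,suppress=True)
s=get_state(); K,W=cal("wrist"); np.savez("w5.npz",K=K,W=W)
im=read_camera("wrist"); c=cv2.convertScaleAbs(im[190:380,210:410,::-1],alpha=2,beta=30); cv2.imwrite("pics/w5c.png",cv2.resize(c,None,fx=3.1,fy=3.1,interpolation=cv2.INTER_CUBIC))
print(s["clock"],s["tcp_pos"],s["wrist_force"],s["finger_gap"])
E
```

```text
6.5 [ 0.5362 -0.1817  0.1338] [ 1.0944 -0.0987 -0.5932] 0.05135011458292758
```

View pics/w5c.png

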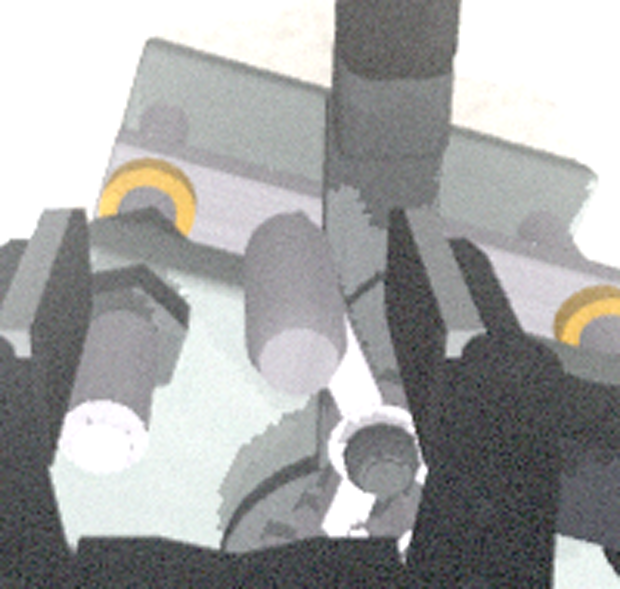

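{"fn": "jog_arm", "kwargs": {"plan": [[0,0,0.012,0,0,0],[0,0,0.013,0,0,0],[0,0,0.013,0,0,0],[0,0,0.012,0,0,0],[-0.0148,0,0,0,0,0],[-0.0148,0,0,0,0,0],[-0.0148,0,0,0,0,0],[-0.0148,0,0,0,0,0],[-0.015,0,0,0,0,0],[0,0,0,0,0,0]]}}

```text
clock: 7.55
tcp_pos: [0.4603, -0.1809, 0.1849]
orientation: [0.0, -0.188, 0.982, -0.0]
wrist_force: [-0.4, 0.7, -0.4]
finger_gap: 0.0515
```

```bash
python3 - <<'E'
from workcell import *
from h import *
np.set_printoptions(precision=4,suppress=True)
s=get_state(); K,W=cal("wrist"); np.savez("w6.npz",K=K,W=W)
im=read_camera("wrist"); c=cv2.convertScaleAbs(im[0:420,140:420,::-1],alpha=2,beta=30); cv2.imwrite("pics/w6c.png",cv2.resize(c,None,fx=1.4,fy=1.4,interpolation=cv2.INTER_CUBIC))
print(s["clock"],s["tcp_pos"],s["wrist_force"],s["finger_gap"])
E
```

```text
7.55 [ 0.4603 -0.1809  0.1849] [-0.3516  0.7221 -0.3778] 0.05154081091783241
```

View pics/w6c.png

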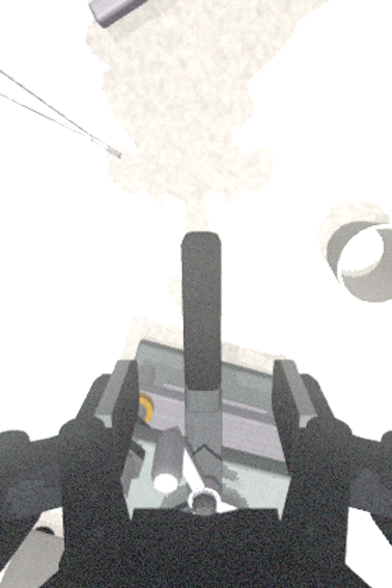

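{"fn": "jog_arm", "kwargs": {"plan": [[0,0,-0.012,0,0,0],[0,0,-0.012,0,0,0],[0,0,-0.012,0,0,0],[0,0,-0.012,0,0,0],[0,0,-0.012,0,0,0],[0,0,-0.012,0,0,0],[0,0,0,0,0,0],[0,0,0,0,0,0],[0,0,0,0,0,0],[0,0,0,0,0,0]]}}

```text
clock: 8.6
tcp_pos: [0.4619, -0.1814, 0.1123]
orientation: [0.001, -0.188, 0.982, -0.0]
wrist_force: [0.3, -0.3, -0.1]
finger_gap: 0.0514
```

{"fn": "jog_arm", "kwargs": {"plan": [[0,0,0,0,0,0],[0,0,0,0,0,0],[0,0,0,0,0,0],[0,0,0,0,0,0],[0,0,0,0,0,0],[0,0,0,0,0,0],[0,0,0,0,0,0],[0,0,0,0,0,0],[0,0,0,0,0,0],[0,0,0,0,0,0]], "hand": 0, "force": 30}}

```text
clock: 9.6
tcp_pos: [0.4617, -0.1814, 0.1121]
orientation: [0.0, -0.188, 0.982, -0.0]
wrist_force: [-1.3, -1.1, 4.3]
finger_gap: 0.0192
```

```bash
python3 - <<'E'
from workcell import *
from h import *
np.set_printoptions(precision=4,suppress=True)
s=get_state(); K,W=cal("wrist"); np.savez("w7.npz",K=K,W=W)
im=read_camera("wrist"); c=cv2.convertScaleAbs(im[0:420,140:420,::-1],alpha=2,beta=30); cv2.imwrite("pics/w7c.png",cv2.resize(c,None,fx=1.4,fy=1.4,interpolation=cv2.INTER_CUBIC))
t=read_camera("side"); cv2.imwrite("pics/s7.png",cv2.resize(t[190:300,240:350,::-1],None,fx=5.4,fy=5.4,interpolation=cv2.INTER_CUBIC))
print(s["clock"],s["tcp_pos"],s["wrist_force"],s["finger_gap"],s["joint_pos"])
E
```

```text
9.6 [ 0.4617 -0.1814  0.1121] [-1.336  -1.0968  4.2831] 0.019186078922493733 [-0.5362  0.2098 -0.3221  1.0378 -0.0002 -0.9146]
```

View pics/w7c.png

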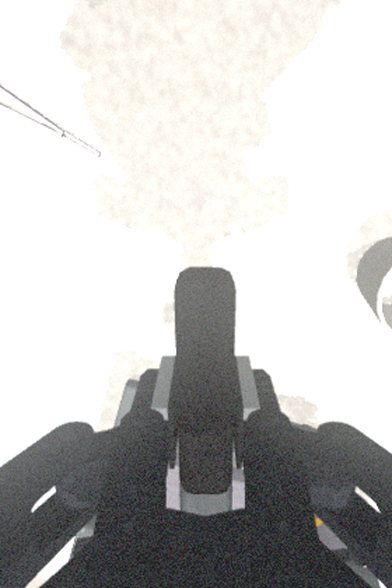

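View pics/s7.png

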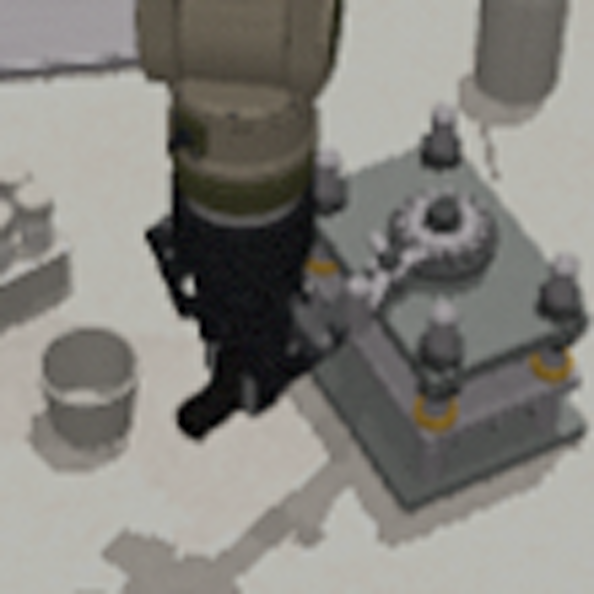

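```bash
cat > arc.py <<'E'
import numpy as np,sys,json
c=np.array([.615,-.1197]); r=.1652
def call(phis):
    out=[]
    for a,b in zip(phis[:-1],phis[1:]):
        A,B=np.radians(a),np.radians(b)
        d=r*np.array([np.cos(B)-np.cos(A),np.sin(B)-np.sin(A)])
        out.append([round(d[0],4),round(d[1],4),0,0,0,round(b-a,2)])
    return out
up=np.linspace(150,219,10); dn=np.linspace(219,150,10)
seq=list(np.linspace(201.9,219,4))+[219]+list(dn[1:7])
print("A",json.dumps(call(seq)))
print("B",json.dumps(call(list(dn[6:])+[150]+list(up[1:7]))))
print("C",json.dumps(call(list(up[6:])+[219]+list(dn[1:7]))))
E
python3 arc.py
```

```text
A [[0.0069, -0.0149, 0, 0, 0, 5.7], [0.0083, -0.0142, 0, 0, 0, 5.7], [0.0097, -0.0133, 0, 0, 0, 5.7], [0.0, 0.0, 0, 0, 0, 0.0], [-0.0127, 0.0181, 0, 0, 0, -7.67], [-0.0102, 0.0196, 0, 0, 0, -7.67], [-0.0075, 0.0208, 0, 0, 0, -7.67], [-0.0047, 0.0216, 0, 0, 0, -7.67], [-0.0017, 0.022, 0, 0, 0, -7.67], [0.0012, 0.0221, 0, 0, 0, -7.67]]
B [[0.0042, 0.0217, 0, 0, 0, -7.67], [0.007, 0.0209, 0, 0, 0, -7.67], [0.0097, 0.0198, 0, 0, 0, -7.67], [0.0, 0.0, 0, 0, 0, 0.0], [-0.0097, -0.0198, 0, 0, 0, 7.67], [-0.007, -0.0209, 0, 0, 0, 7.67], [-0.0042, -0.0217, 0, 0, 0, 7.67], [-0.0012, -0.0221, 0, 0, 0, 7.67], [0.0017, -0.022, 0, 0, 0, 7.67], [0.0047, -0.0216, 0, 0, 0, 7.67]]
C [[0.0075, -0.0208, 0, 0, 0, 7.67], [0.0102, -0.0196, 0, 0, 0, 7.67], [0.0127, -0.0181, 0, 0, 0, 7.67], [0.0, 0.0, 0, 0, 0, 0.0], [-0.0127, 0.0181, 0, 0, 0, -7.67], [-0.0102, 0.0196, 0, 0, 0, -7.67], [-0.0075, 0.0208, 0, 0, 0, -7.67], [-0.0047, 0.0216, 0, 0, 0, -7.67], [-0.0017, 0.022, 0, 0, 0, -7.67], [0.0012, 0.0221, 0, 0, 0, -7.67]]
```

{"fn": "jog_arm", "kwargs": {"plan": [[0.0069,-0.0149,0,0,0,5.7],[0.0083,-0.0142,0,0,0,5.7],[0.0097,-0.0133,0,0,0,5.7],[0,0,0,0,0,0],[0,0,0,0,0,0],[-0.0127,0.0181,0,0,0,-7.67],[-0.0102,0.0196,0,0,0,-7.67],[-0.0075,0.0208,0,0,0,-7.67],[-0.0047,0.0216,0,0,0,-7.67],[-0.0017,0.022,0,0,0,-7.67]]}}

```text
clock: 10.7
tcp_pos: [0.4499, -0.1215, 0.1121]
orientation: [0.001, -0.001, 1.0, -0.001]
wrist_force: [4.6, -2.9, -0.3]
finger_gap: 0.0191
```

```bash
python3 - <<'E'
from workcell import *
from h import *
np.set_printoptions(precision=4,suppress=True)
s=get_state(); d=s["tcp_pos"][:2]-[.615,-.1197]; print(np.degrees(np.arctan2(d[1],d[0]))%360,np.hypot(*d),s["finger_gap"])
im=read_camera("wrist"); c=cv2.convertScaleAbs(im[0:420,140:420,::-1],alpha=2,beta=30); cv2.imwrite("pics/w8c.png",cv2.resize(c,None,fx=1.4,fy=1.4,interpolation=cv2.INTER_CUBIC))
t=read_camera("side"); cv2.imwrite("pics/s8.png",cv2.resize(t[190:300,240:350,::-1],None,fx=5.4,fy=5.4,interpolation=cv2.INTER_CUBIC))
E
```

```text
180.61647491083647 0.16511199114579855 0.019122333761227916
```

View pics/s8.png

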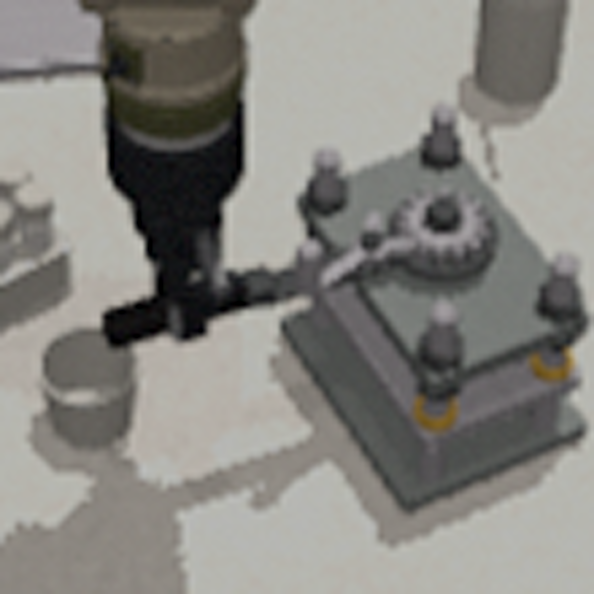

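{"fn": "jog_arm", "kwargs": {"plan": [[0.0012,0.0221,0,0,0,-7.67],[0.0042,0.0217,0,0,0,-7.67],[0.007,0.0209,0,0,0,-7.67],[0.0097,0.0198,0,0,0,-7.67],[0,0,0,0,0,0],[-0.0097,-0.0198,0,0,0,7.67],[-0.007,-0.0209,0,0,0,7.67],[-0.0042,-0.0217,0,0,0,7.67],[-0.0012,-0.0221,0,0,0,7.67],[0.0017,-0.022,0,0,0,7.67]]}}

```text
clock: 11.8
tcp_pos: [0.4517, -0.1435, 0.1121]
orientation: [0.001, -0.075, 0.997, 0.001]
wrist_force: [5.7, 6.5, 2.1]
finger_gap: 0.019
```

{"fn": "jog_arm", "kwargs": {"plan": [[0.0047,-0.0216,0,0,0,7.67],[0.0075,-0.0208,0,0,0,7.67],[0.0102,-0.0196,0,0,0,7.67],[0.0127,-0.0181,0,0,0,7.67],[0,0,0,0,0,0],[-0.0127,0.0181,0,0,0,-7.67],[-0.0102,0.0196,0,0,0,-7.67],[-0.0075,0.0208,0,0,0,-7.67],[-0.0047,0.0216,0,0,0,-7.67],[-0.0017,0.022,0,0,0,-7.67]]}}

```text
clock: 12.8
tcp_pos: [0.4499, -0.1221, 0.1122]
orientation: [0.001, -0.003, 1.0, -0.001]
wrist_force: [4.6, -2.4, 0.6]
finger_gap: 0.0195
```

```bash
python3 - <<'E'
from workcell import *
from h import *
np.set_printoptions(precision=4,suppress=True)
s=get_state(); d=s["tcp_pos"][:2]-[.615,-.1197]; print(np.degrees(np.arctan2(d[1],d[0]))%360,np.hypot(*d),s["finger_gap"])
t=read_camera("side"); cv2.imwrite("pics/s9.png",cv2.resize(t[190:300,240:350,::-1],None,fx=5.4,fy=5.4,interpolation=cv2.INTER_CUBIC))
E
```

```text
180.84955911947523 0.16507070240606336 0.01951434889454566
```

View pics/s9.png

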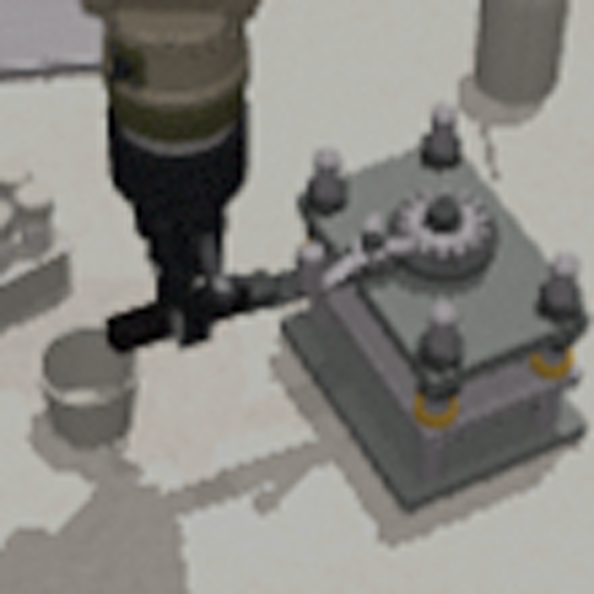

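{"fn": "jog_arm", "kwargs": {"plan": [[0.0012,0.0221,0,0,0,-7.67],[0.0042,0.0217,0,0,0,-7.67],[0.007,0.0209,0,0,0,-7.67],[0.0097,0.0198,0,0,0,-7.67],[0,0,0,0,0,0],[-0.0097,-0.0198,0,0,0,7.67],[-0.007,-0.0209,0,0,0,7.67],[-0.0042,-0.0217,0,0,0,7.67],[-0.0012,-0.0221,0,0,0,7.67],[0.0017,-0.022,0,0,0,7.67]]}}

```text
clock: 13.85
tcp_pos: [0.4517, -0.1437, 0.1121]
orientation: [0.001, -0.076, 0.997, 0.001]
wrist_force: [7.1, 6.9, 3.0]
finger_gap: 0.0193
```

{"fn": "jog_arm", "kwargs": {"plan": [[0.0047,-0.0216,0,0,0,7.67],[0.0075,-0.0208,0,0,0,7.67],[0.0102,-0.0196,0,0,0,7.67],[0.0127,-0.0181,0,0,0,7.67],[0,0,0,0,0,0],[-0.0127,0.0181,0,0,0,-7.67],[-0.0102,0.0196,0,0,0,-7.67],[-0.0075,0.0208,0,0,0,-7.67],[-0.0047,0.0216,0,0,0,-7.67],[-0.0017,0.022,0,0,0,-7.67]]}}

```text
clock: 14.85
tcp_pos: [0.4502, -0.1226, 0.1122]
orientation: [0.001, -0.004, 1.0, -0.001]
wrist_force: [6.2, -3.7, -0.2]
finger_gap: 0.0193
```

{"fn": "jog_arm", "kwargs": {"plan": [[0.0012,0.0221,0,0,0,-7.67],[0.0042,0.0217,0,0,0,-7.67],[0.007,0.0209,0,0,0,-7.67],[0.0097,0.0198,0,0,0,-7.67],[0,0,0,0,0,0],[-0.0097,-0.0198,0,0,0,7.67],[-0.007,-0.0209,0,0,0,7.67],[-0.0042,-0.0217,0,0,0,7.67],[-0.0012,-0.0221,0,0,0,7.67],[0.0017,-0.022,0,0,0,7.67]]}}

```text
clock: 15.85
tcp_pos: [0.4518, -0.1441, 0.1121]
orientation: [0.002, -0.077, 0.997, 0.001]
wrist_force: [7.8, 6.7, 2.3]
finger_gap: 0.0194
```

{"fn": "jog_arm", "kwargs": {"plan": [[0.0047,-0.0216,0,0,0,7.67],[0.0075,-0.0208,0,0,0,7.67],[0.0102,-0.0196,0,0,0,7.67],[0.0127,-0.0181,0,0,0,7.67],[0,0,0,0,0,0],[-0.0127,0.0181,0,0,0,-7.67],[-0.0102,0.0196,0,0,0,-7.67],[-0.0075,0.0208,0,0,0,-7.67],[-0.0047,0.0216,0,0,0,-7.67],[-0.0017,0.022,0,0,0,-7.67]]}}

```text
clock: 16.85
tcp_pos: [0.4499, -0.1231, 0.1121]
orientation: [0.001, -0.004, 1.0, -0.001]
wrist_force: [6.8, -4.1, 0.1]
finger_gap: 0.0192
```

```bash
python3 - <<'E'
from workcell import *
from h import *
np.set_printoptions(precision=4,suppress=True)
s=get_state(); d=s["tcp_pos"][:2]-[.615,-.1197]; print(np.degrees(np.arctan2(d[1],d[0]))%360,np.hypot(*d),s["finger_gap"])
t=read_camera("side")[:,:,::-1]; cv2.imwrite("pics/s10f.png",t);
import numpy as np
def cr(i): return cv2.resize(i[225:295,285:355],None,fx=5.6,fy=5.6,interpolation=cv2.INTER_CUBIC)
cv2.imwrite("pics/s10.png",np.hstack([cr(cv2.imread("pics/side0.png")),cr(t)]))
E
```

```text
181.17458009389216 0.16516888690426232 0.01916050123177477
```

View pics/s10.png

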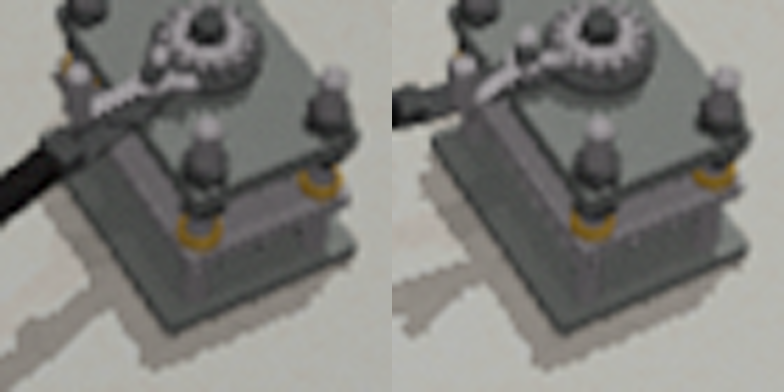

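{"fn": "jog_arm", "kwargs": {"plan": [[0.0012,0.0221,0,0,0,-7.67],[0.0042,0.0217,0,0,0,-7.67],[0.007,0.0209,0,0,0,-7.67],[0.0097,0.0198,0,0,0,-7.67],[0,0,0,0,0,0],[-0.0097,-0.0198,0,0,0,7.67],[-0.007,-0.0209,0,0,0,7.67],[-0.0042,-0.0217,0,0,0,7.67],[-0.0012,-0.0221,0,0,0,7.67],[0.0017,-0.022,0,0,0,7.67]]}}

```text
clock: 17.9
tcp_pos: [0.4517, -0.1439, 0.1121]
orientation: [0.002, -0.077, 0.997, 0.002]
wrist_force: [8.3, 6.1, 3.1]
finger_gap: 0.0193
```

{"fn": "jog_arm", "kwargs": {"plan": [[0.0047,-0.0216,0,0,0,7.67],[0.0075,-0.0208,0,0,0,7.67],[0,0,0,0,0,0],[0,0,0,0,0,0],[0,0,0,0,0,0],[0,0,0,0,0,0],[0,0,0,0,0,0],[0,0,0,0,0,0],[0,0,0,0,0,0],[0,0,0,0,0,0]]}}

```text
clock: 18.9
tcp_pos: [0.464, -0.1867, 0.1121]
orientation: [0.001, -0.206, 0.978, -0.0]
wrist_force: [4.2, 0.5, 5.3]
finger_gap: 0.0196
```

```bash
python3 - <<'E'
from workcell import *
from h import *
np.set_printoptions(precision=4,suppress=True)
s=get_state(); d=s["tcp_pos"][:2]-[.615,-.1197]; print(np.degrees(np.arctan2(d[1],d[0]))%360,np.hypot(*d),s["finger_gap"],s["wrist_force"],s["joint_pos"],s["orientation"])
t=read_camera("side")[:,:,::-1]; cv2.imwrite("pics/s11f.png",t);
def cr(i): return cv2.resize(i[225:295,285:355],None,fx=5.6,fy=5.6,interpolation=cv2.INTER_CUBIC)
cv2.imwrite("pics/s11.png",np.hstack([cr(cv2.imread("pics/side0.png")),cr(t)]))
E
```

```text
203.92140446862916 0.16521415249052343 0.019573024305583782 [4.1817 0.4647 5.271 ] [-0.544   0.2165 -0.3136  1.0389  0.0013 -0.9598] [ 0.0011 -0.2064  0.9785 -0.0001]
```

View pics/s11.png

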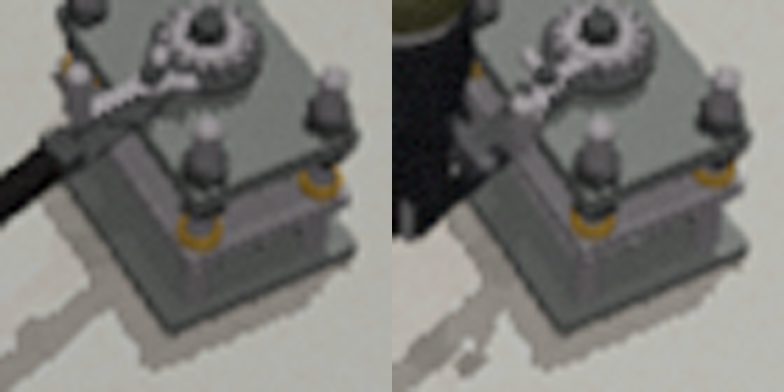

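```bash
python3 - <<'E'
from h import *
np.set_printoptions(precision=1,suppress=True)
def pr(tcp,yaw,x,y,z):
    a=np.radians(yaw); ex=np.array([np.cos(a),np.sin(a),0]); ey=np.array([np.sin(a),-np.cos(a),0])
    return (proj("side",np.array(tcp)+ex*x+ey*y+[0,0,z])[0]-[240,190])*5.4
for x in (-.011,.011):
  for y in (-.010,-.024): print(x,y,[pr([.4617,-.1814,.1121],201.7,x,y,z) for z in (0,.01,.02,.03,.04)])
print([(proj("side",[.4612,-.182,z])[0]-[240,190])*5.4 for z in (.141,.161)])
E
python3 - <<'E'
import cv2
t=cv2.imread("pics/s7.png"); c=cv2.convertScaleAbs(t[300:460,160:360],alpha=2.5,beta=30); cv2.imwrite("pics/s7z.png",cv2.resize(c,None,fx=3,fy=3))
E
```

```text
-0.011 -0.01 [array([268.4, 423.6]), array([268.5, 412.6]), array([268.6, 401.5]), array([268.8, 390.4]), array([268.9, 379.1])]
-0.011 -0.024 [array([286. , 437.6]), array([286.2, 426.7]), array([286.4, 415.6]), array([286.7, 404.5]), array([286.9, 393.2])]
0.011 -0.01 [array([240.6, 445.4]), array([240.6, 434.5]), array([240.6, 423.5]), array([240.6, 412.3]), array([240.6, 401.1])]
0.011 -0.024 [array([258.3, 459.7]), array([258.3, 448.8]), array([258.4, 437.8]), array([258.5, 426.7]), array([258.6, 415.4])]
[array([241.7, 393.5]), array([241.6, 370.8])]
```

View pics/s7z.png

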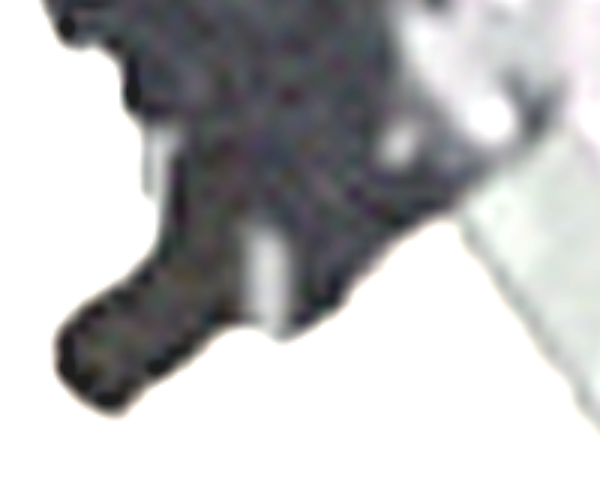

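{"fn": "jog_arm", "kwargs": {"plan": [[0,0,0,0,0,0],[0,0,0,0,0,0],[0,0,0,0,0,0],[0,0,0.02,0,0,0],[0,0,0.02,0,0,0],[0,0,0.02,0,0,0],[0,0,0.02,0,0,0],[0,0,0.02,0,0,0],[0,0,0.02,0,0,0],[0,0,0.02,0,0,0]], "hand": 0.6}}

```text
clock: 19.95
tcp_pos: [0.4627, -0.1856, 0.2519]
orientation: [-0.001, -0.204, 0.979, 0.001]
wrist_force: [0.8, -0.3, 0.5]
finger_gap: 0.0513
```

{"fn": "jog_arm", "kwargs": {"plan": [[0.013,0.025,0,0,0,-8.4],[0.013,0.025,0,0,0,-8.4],[0.013,0.025,0,0,0,-8.4],[0.013,0.025,0,0,0,-8.4],[0.014,0.025,0,0,0,-8.4],[0.014,0.025,0,0,0,-8.4],[0.015,0.025,0,0,0,-8.4],[0.015,0.025,0,0,0,-8.4],[0.015,0.0,-0.02,0,0,-8.4],[0.015,0.0,-0.02,0,0,-8.4]]}}

```text
clock: 20.95
tcp_pos: [0.604, 0.0152, 0.2112]
orientation: [0.0, 0.505, 0.863, 0.0]
wrist_force: [0.5, 0.2, -0.1]
finger_gap: 0.0513
```

{"fn": "jog_arm", "kwargs": {"plan": [[0,0,-0.01,0,0,-8.4],[0,0,-0.01,0,0,-8.4],[0,0,-0.01,0,0,-8.4],[0,0,0,0,0,0],[0,0,0,0,0,0],[0,0,0,0,0,0],[0,0,0,0,0,0],[0,0,0,0,0,0],[0,0,0,0,0,0],[0,0,0,0,0,0]]}}

```text
clock: 21.95
tcp_pos: [0.6035, 0.0142, 0.1818]
orientation: [0.0, 0.68, 0.733, 0.0]
wrist_force: [1.0, -0.6, 0.1]
finger_gap: 0.0511
```

```bash
python3 - <<'E'
from workcell import *
from h import *
np.set_printoptions(precision=4,suppress=True)
s=get_state(); K,W=cal("wrist"); np.savez("w12.npz",K=K,W=W)
im=read_camera("wrist")[:,:,::-1]; cv2.imwrite("pics/w12.png",im)
t=read_camera("top")[:,:,::-1]; cv2.imwrite("pics/t12.png",t)
t=read_camera("side")[:,:,::-1]; cv2.imwrite("pics/s12f.png",t)
def cr(i): return cv2.resize(i[225:295,285:355],None,fx=5.6,fy=5.6,interpolation=cv2.INTER_CUBIC)
cv2.imwrite("pics/s12.png",np.hstack([cr(cv2.imread("pics/side0.png")),cr(t)]))
print(s["clock"],s["tcp_pos"],s["wrist_force"],s["orientation"],s["joint_pos"])
for z in (.037,.055): print(proj("wrist",[[.6043,.0141,z],[.6030,.030,z]]))
print(s["tcp_pos"])
E
```

```text
21.95 [0.6035 0.0142 0.1818] [ 0.9685 -0.6025  0.0989] [0.0001 0.6803 0.7329 0.0001] [-0.1094  0.3753  0.0815  1.2766  0.      1.387 ]
[[286.2762 187.7878]
 [286.1665 173.4802]]
[[286.2847 192.1935]
 [286.1689 177.1569]]
[0.6035 0.0142 0.1818]
```

View pics/w12.png

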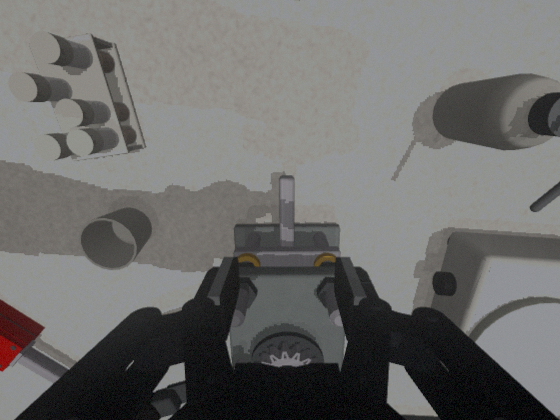

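View pics/s12.png

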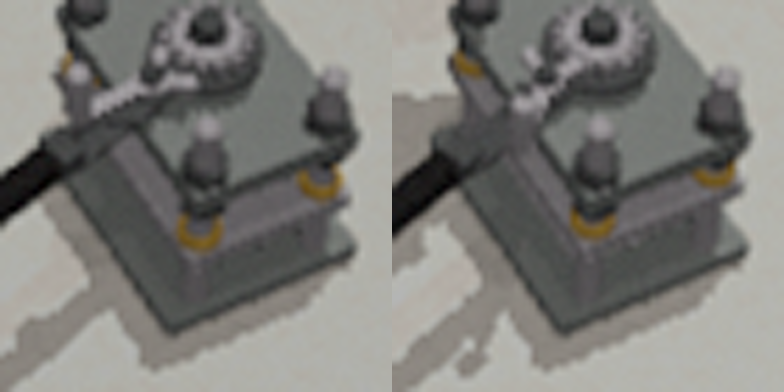

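```bash
python3 - <<'E'
from h import *
np.set_printoptions(precision=3,suppress=True)
w=wc("w12")
print("bottle base", onz("wrist",(425,118),0,w), "top cam", onz("top",(233,124),0),onz("top",(222,105),.18), "spout tip",onz("top",(243,98),.15))
print("can",onz("top",(147,157),0),onz("top",(126,134),.11), onz("side",(288,170),0))
print("rackside", onz("top",(232,258),0))
E
python3 - <<'E'
import cv2
t=cv2.imread("pics/t12.png"); cv2.imwrite("pics/t12c.png",cv2.resize(t[70:270,90:310],None,fx=3,fy=3,interpolation=cv2.INTER_CUBIC))
E
```

```text
bottle base [0.757 0.098 0.   ] top cam [0.769 0.093 0.   ] [0.745 0.093 0.18 ] spout tip [0.777 0.044 0.15 ]
can [0.671 0.345 0.   ] [0.7   0.362 0.11 ] [0.704 0.359 0.   ]
rackside [0.374 0.09  0.   ]
```

View pics/t12c.png

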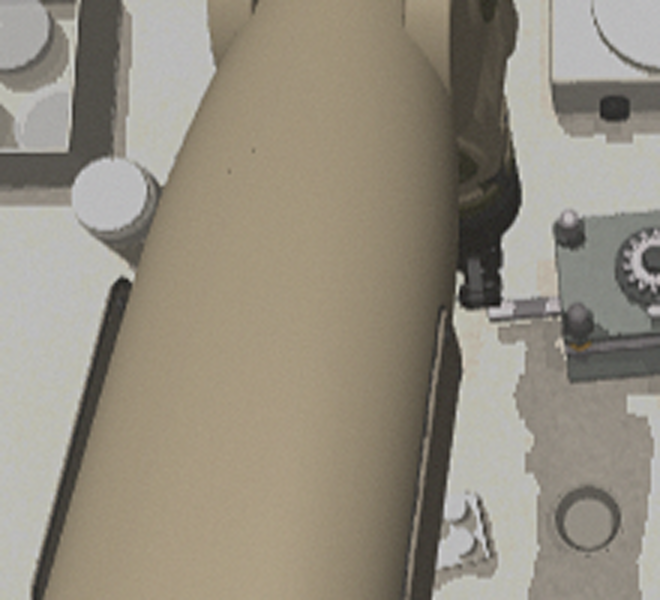

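{"fn": "jog_arm", "kwargs": {"plan": [[0.0005,0,-0.02,0,0,0],[0,0,-0.02,0,0,0],[0,0,-0.02,0,0,0],[0,0,-0.02,0,0,0],[0,0,-0.02,0,0,0],[0,0,-0.02,0,0,0],[0,0,-0.02,0,0,0],[0,0,-0.02,0,0,0],[0,0,-0.01,0,0,0],[0,0,-0.005,0,0,0]]}}

```text
clock: 23.1
tcp_pos: [0.6032, 0.0143, 0.0056]
orientation: [-0.001, 0.68, 0.733, -0.0]
wrist_force: [-0.6, -0.6, 0.1]
finger_gap: 0.0513
```

```bash
python3 - <<'E'
from workcell import *
from h import *
np.set_printoptions(precision=4,suppress=True)
s=get_state(); K,W=cal("wrist"); np.savez("w13.npz",K=K,W=W)
im=read_camera("wrist")[:,:,::-1]; c=cv2.convertScaleAbs(im[100:420,140:430],alpha=2,beta=20);cv2.imwrite("pics/w13.png",cv2.resize(c,None,fx=1.8,fy=1.8))
print(s["clock"],s["tcp_pos"],s["wrist_force"],s["finger_gap"])
E
```

```text
23.1 [0.6032 0.0143 0.0056] [-0.5575 -0.5904  0.0564] 0.0513119900437618
```

View pics/w13.png

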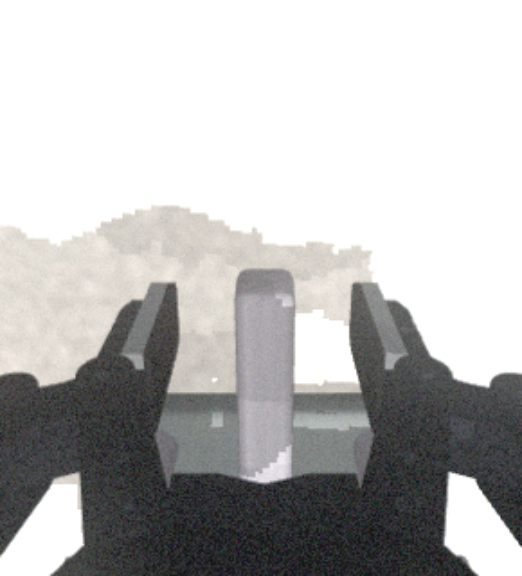

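{"fn": "jog_arm", "kwargs": {"plan": [[0.0003,0,-0.0055,0,0,0],[0,0,0,0,0,0],[0,0,0,0,0,0],[0,0,0,0,0,0],[0,0,0,0,0,0],[0,0,0,0,0,0],[0,0,0,0,0,0],[0,0,0,0,0,0],[0,0,0,0,0,0],[0,0,0,0,0,0]], "hand": 0, "force": 60}}

```text
clock: 24.15
tcp_pos: [0.6045, 0.0143, 0.0014]
orientation: [0.0, 0.68, 0.733, 0.0]
wrist_force: [0.2, 2.2, 4.2]
finger_gap: 0.0152
```

```bash
python3 - <<'E'
from workcell import *
from h import *
np.set_printoptions(precision=4,suppress=True)
s=get_state(); print(s["clock"],s["tcp_pos"],s["wrist_force"],s["finger_gap"],s["ft_torque"])
E
```

```text
24.15 [0.6045 0.0143 0.0014] [0.1755 2.2249 4.1873] 0.015212648523420054 [ 0.0172  0.1735 -0.0839]
```

{"fn": "jog_arm", "kwargs": {"plan": [[-0.0002,0.002,0,0,0,0],[-0.0003,0.004,0,0,0,0],[-0.0005,0.006,0,0,0,0],[-0.0005,0.006,0,0,0,0],[-0.0006,0.007,0,0,0,0],[-0.0006,0.007,0,0,0,0],[-0.0006,0.008,0,0,0,0],[-0.0006,0.008,0,0,0,0],[-0.0006,0.008,0,0,0,0],[-0.0003,0.004,0,0,0,0]]}}

```text
clock: 25.15
tcp_pos: [0.5993, 0.0745, 0.001]
orientation: [0.0, 0.68, 0.733, -0.0]
wrist_force: [-0.3, -4.2, 1.1]
finger_gap: 0.0151
```

```bash
python3 - <<'E'
from workcell import *
from h import *
np.set_printoptions(precision=4,suppress=True)
s=get_state(); print(s["clock"],s["tcp_pos"],s["wrist_force"],s["finger_gap"],s["ft_torque"])
im=read_camera("wrist")[:,:,::-1]; c=cv2.convertScaleAbs(im[100:420,140:430],alpha=2,beta=20);cv2.imwrite("pics/w14.png",cv2.resize(c,None,fx=1.8,fy=1.8))
t=read_camera("side")[:,:,::-1]; cv2.imwrite("pics/s14.png",cv2.resize(t[170:300,220:370],None,fx=4,fy=4,interpolation=cv2.INTER_CUBIC))
t=read_camera("top")[:,:,::-1]; cv2.imwrite("pics/t14.png",cv2.resize(t[90:240,200:370],None,fx=4,fy=4,interpolation=cv2.INTER_CUBIC))
E
```

```text
25.15 [0.5993 0.0745 0.001 ] [-0.2522 -4.2067  1.1106] 0.015131236074524108 [-1.1078 -0.1391 -0.0565]
```

View pics/s14.png

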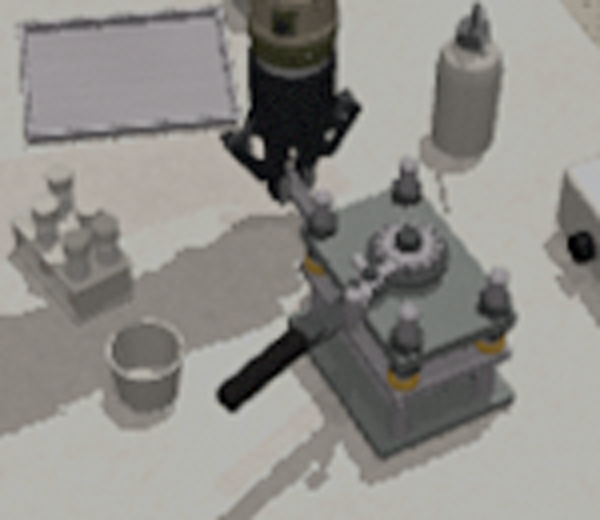

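View pics/t14.png

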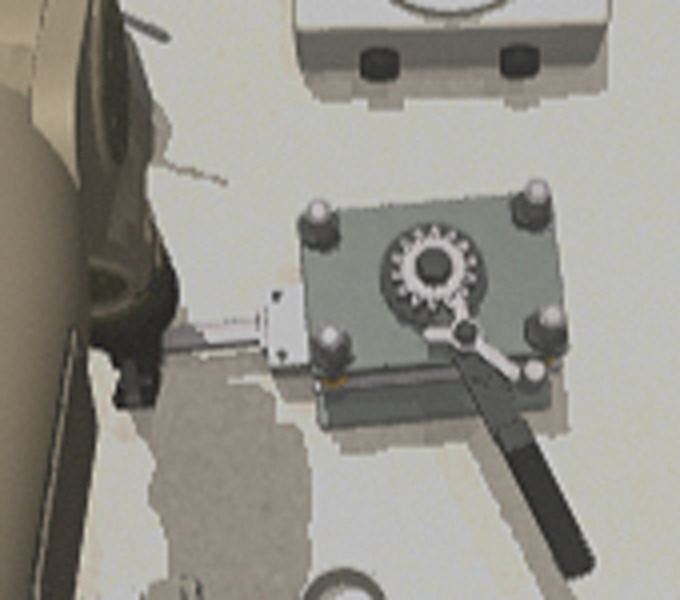

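View pics/w14.png

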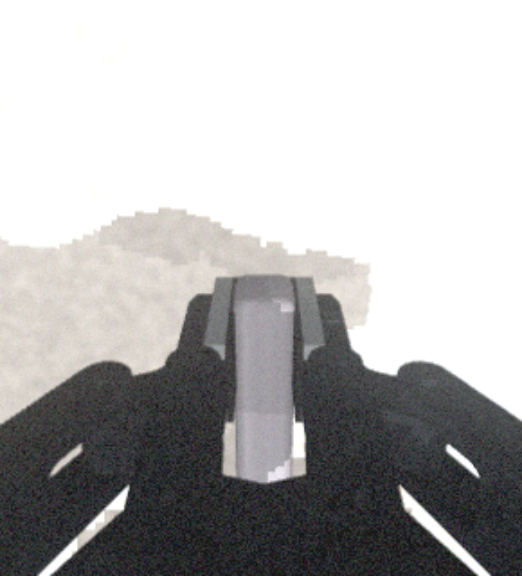

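{"fn": "jog_arm", "kwargs": {"plan": [[0,0,0,0,0,0],[0,0,0,0,0,0],[0,0,0,0,0,0],[0,0,0,0,0,0],[0.0008,-0.01,0,0,0,0],[0.0008,-0.01,0,0,0,0],[0.0008,-0.01,0,0,0,0],[0.0008,-0.01,0,0,0,0],[0.0008,-0.01,0,0,0,0],[0.0008,-0.01,0,0,0,0]], "hand": 0.45}}

```text
clock: 26.3
tcp_pos: [0.6043, 0.0131, 0.0011]
orientation: [0.0, 0.681, 0.733, 0.0]
wrist_force: [0.2, 0.0, 0.5]
finger_gap: 0.0384
```

{"fn": "jog_arm", "kwargs": {"plan": [[0,0,0,0,0,0],[0,0,0,0,0,0],[0,0,0,0,0,0],[0,0,0,0,0,0],[0,0,0,0,0,0],[0,0,0,0,0,0],[0,0,0,0,0,0],[0,0,0,0,0,0],[0,0,0,0,0,0],[0,0,0,0,0,0]], "hand": 0, "force": 110}}

```text
clock: 27.3
tcp_pos: [0.6042, 0.0141, 0.0012]
orientation: [0.0, 0.68, 0.733, -0.0]
wrist_force: [-1.2, -5.0, 1.7]
finger_gap: 0.0142
```

```bash
python3 - <<'E'
from workcell import *
from h import *
np.set_printoptions(precision=4,suppress=True)
s=get_state(); print(s["clock"],s["tcp_pos"],s["wrist_force"],s["finger_gap"],s["ft_torque"])
im=read_camera("wrist")[:,:,::-1]; c=cv2.convertScaleAbs(im[100:420,140:430],alpha=2,beta=20);cv2.imwrite("pics/w15.png",cv2.resize(c,None,fx=1.8,fy=1.8))
t=read_camera("top")[:,:,::-1]; cv2.imwrite("pics/t15.png",cv2.resize(t[90:240,200:370],None,fx=4,fy=4,interpolation=cv2.INTER_CUBIC))
E
```

```text
27.3 [0.6042 0.0141 0.0012] [-1.1915 -5.0183  1.7084] 0.014156535782429822 [-1.0739  0.2633 -0.0971]
```

View pics/w15.png

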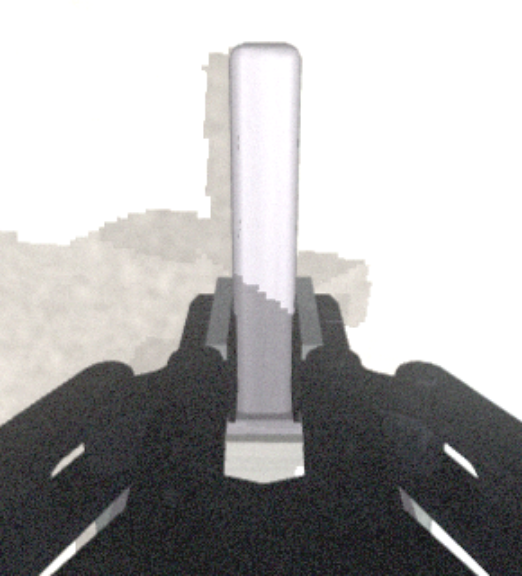

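View pics/t15.png

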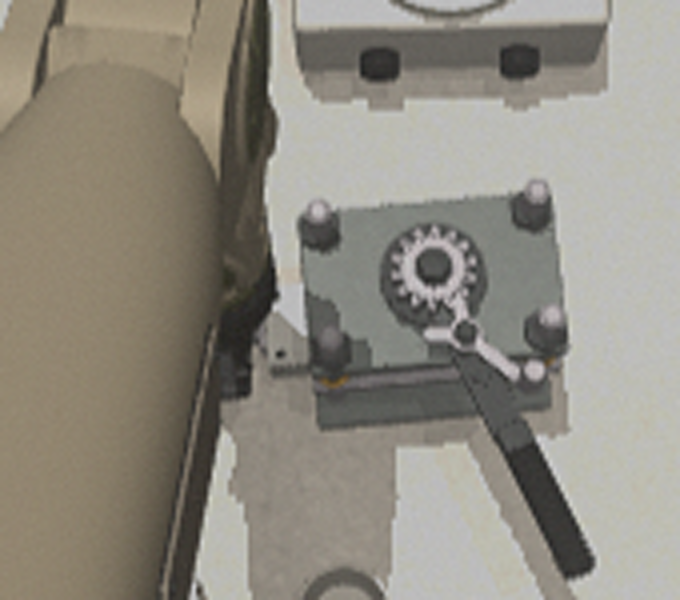

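{"fn": "jog_arm", "kwargs": {"plan": [[-0.0003,0.004,0.001,0,0,0],[-0.0006,0.008,0,0,0,0],[-0.0008,0.01,0,0,0,0],[-0.0008,0.01,0.001,0,0,0],[-0.0009,0.011,0,0,0,0],[-0.0009,0.011,0,0,0,0],[-0.0009,0.011,0,0,0,0],[-0.0009,0.011,0,0,0,0],[-0.0009,0.011,0,0,0,0],[-0.0006,0.007,0,0,0,0]]}}

```text
clock: 28.4
tcp_pos: [0.5964, 0.1095, 0.0031]
orientation: [-0.0, 0.68, 0.733, 0.0]
wrist_force: [0.6, -0.5, -6.7]
finger_gap: 0.0137
```

```bash
python3 - <<'E'
from workcell import *
from h import *
np.set_printoptions(precision=4,suppress=True)
s=get_state(); print(s["clock"],s["tcp_pos"],s["wrist_force"],s["finger_gap"],s["ft_torque"])
t=read_camera("side")[:,:,::-1]; cv2.imwrite("pics/s16.png",cv2.resize(t[170:300,220:370],None,fx=4,fy=4,interpolation=cv2.INTER_CUBIC))
t=read_camera("top")[:,:,::-1]; cv2.imwrite("pics/t16.png",cv2.resize(t[90:240,170:340],None,fx=4,fy=4,interpolation=cv2.INTER_CUBIC))
E
```

```text
28.4 [0.5964 0.1095 0.0031] [ 0.5597 -0.4585 -6.7402] 0.013700794550328967 [ 0.3146  0.023  -0.0346]
```

View pics/s16.png

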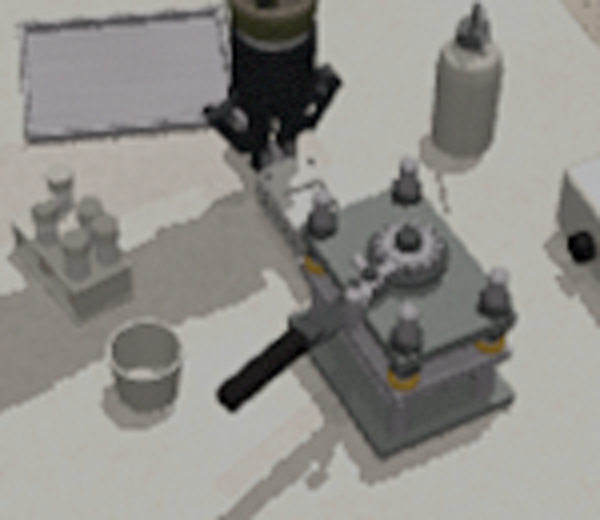

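View pics/t16.png

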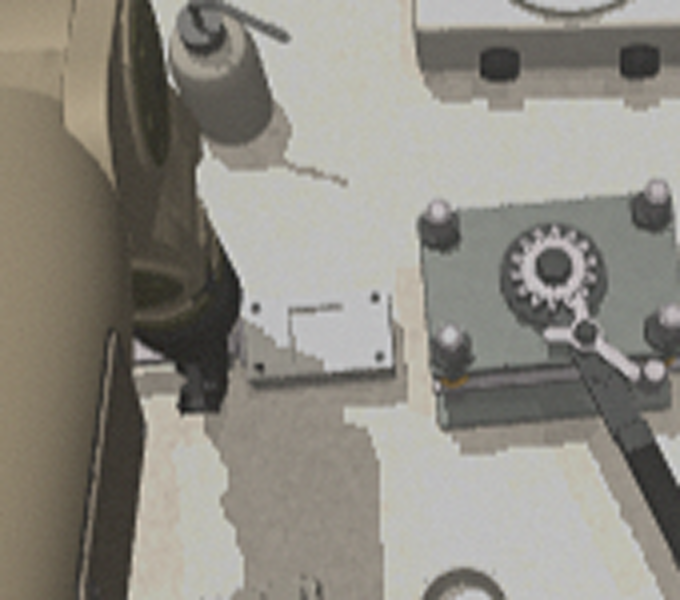

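{"fn": "jog_arm", "kwargs": {"plan": [[0,0,0.008,0,0,0],[0,0,0.012,0,0,0],[0,0.004,0.012,0,0,0],[-0.0036,0.014,0,0,0,-1.4],[-0.0036,0.018,0,0,0,-1.4],[-0.0036,0.018,0,0,0,-1.4],[-0.0036,0.018,0,0,0,-1.4],[-0.0036,0.018,0,0,0,-1.4],[-0.0036,0.018,0,0,0,-1.4],[-0.0036,0.018,0,0,0,-1.4]]}}

```text
clock: 29.5
tcp_pos: [0.5722, 0.235, 0.0368]
orientation: [0.001, 0.741, 0.671, 0.001]
wrist_force: [0.5, 0.8, -6.5]
finger_gap: 0.0143
```

{"fn": "jog_arm", "kwargs": {"plan": [[-0.0033,0.018,0,0,0,-1.4],[-0.0033,0.018,0,0,0,-1.4],[-0.0033,0.018,0,0,0,-1.3],[-0.0033,0.018,0,0,0,-1.3],[-0.0033,0.018,0,0,0,-1.3],[-0.0033,0.018,0,0,0,-1.1],[-0.0033,0.018,0,0,0,-1.0],[-0.0033,0.012,0,0,0,-1.0],[0,0.0045,0,0,0,0],[0,0,0,0,0,0]]}}

```text
clock: 30.5
tcp_pos: [0.5456, 0.3773, 0.0361]
orientation: [0.0, 0.795, 0.607, 0.001]
wrist_force: [0.2, -0.4, -6.7]
finger_gap: 0.0142
```

```bash
python3 - <<'E'
from workcell import *
from h import *
np.set_printoptions(precision=4,suppress=True)
s=get_state(); print(s["clock"],s["tcp_pos"],s["wrist_force"],s["finger_gap"],s["ft_torque"],s["orientation"])
t=read_camera("side")[:,:,::-1]; cv2.imwrite("pics/s17.png",cv2.resize(t[90:240,190:340],None,fx=4,fy=4,interpolation=cv2.INTER_CUBIC))
t=read_camera("top")[:,:,::-1]; cv2.imwrite("pics/t17.png",cv2.resize(t[110:280,90:290],None,fx=3.5,fy=3.5,interpolation=cv2.INTER_CUBIC))
t=read_camera("wrist")[:,:,::-1]; cv2.imwrite("pics/w17.png",cv2.convertScaleAbs(t,alpha=1.6,beta=20))
E
```

```text
30.5 [0.5456 0.3773 0.0361] [ 0.1677 -0.3701 -6.6617] 0.014202778863705913 [ 0.3307 -0.0363  0.0245] [0.0003 0.7949 0.6067 0.0008]
```

View pics/s17.png

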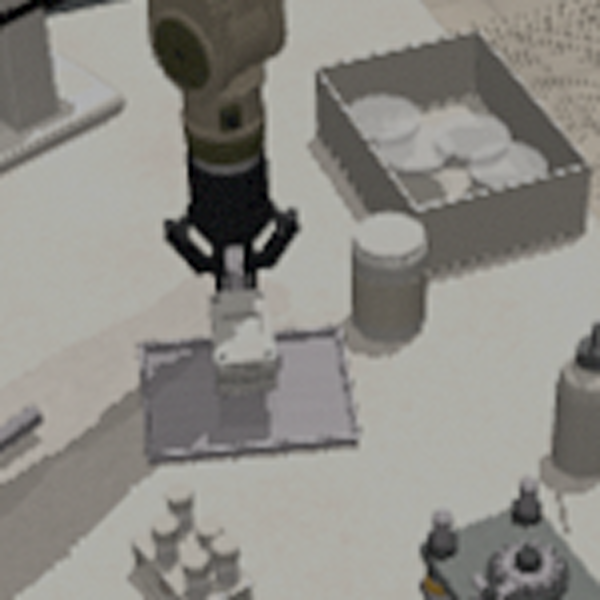

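View pics/t17.png

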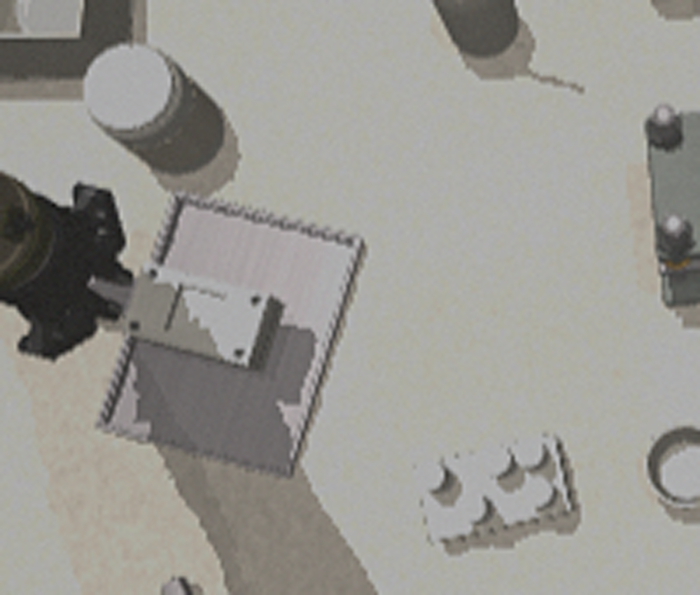

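View pics/w17.png

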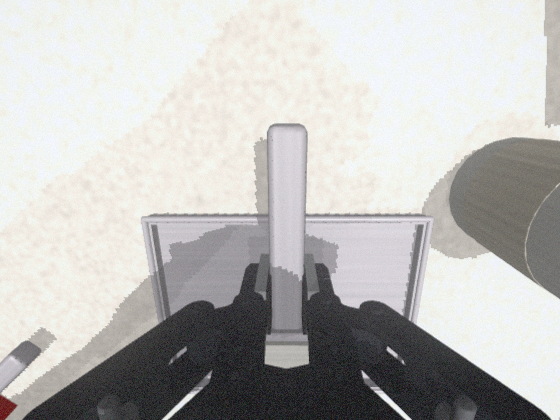

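```bash
python3 - <<'E'
from h import *
np.set_printoptions(precision=4,suppress=True)
Q=lambda u,v:crop(u,v,90,110,3.5)
e=[onz("top",Q(*p),.095) for p in ((275,298),(254,368))]; print("near edge",e, "mid",(e[0]+e[1])/2)
m=np.array([.5261,.3061]);a=np.radians(74.7);u=np.array([np.cos(a),np.sin(a)]);print("expected mid",m-.05*u)
c=[onz("top",Q(*p),.012) for p in ((181,199),(363,240),(293,472),(103,425))]; c=np.array(c); print(c,c.mean(0))
E
```

```text
near edge [array([0.5358, 0.2462, 0.095 ]), array([0.4828, 0.2596, 0.095 ])] mid [0.5093 0.2529 0.095 ]
expected mid [0.5129 0.2579]
[[0.6389 0.3555 0.012 ]
 [0.6016 0.2029 0.012 ]
 [0.4124 0.2527 0.012 ]
 [0.4517 0.408  0.012 ]] [0.5261 0.3048 0.012 ]
```

{"fn": "jog_arm", "kwargs": {"plan": [[0,0,-0.004,0,0,0],[0,0,-0.007,0,0,0],[0,0,-0.008,0,0,0],[0,0,-0.008,0,0,0],[0,0,-0.007,0,0,0],[0,0,-0.006,0,0,0],[0,0,-0.004,0,0,0],[0,0,-0.002,0,0,0],[0,0,-0.001,0,0,0],[0,0,0,0,0,0]]}}

```text
clock: 31.65
tcp_pos: [0.5452, 0.3768, -0.0117]
orientation: [0.0, 0.795, 0.606, 0.0]
wrist_force: [0.4, -0.1, -5.2]
finger_gap: 0.0141
```

```bash
python3 - <<'E'
from workcell import *
from h import *
np.set_printoptions(precision=4,suppress=True)
s=get_state(); print(s["clock"],s["tcp_pos"],s["wrist_force"],s["finger_gap"],s["ft_torque"])
t=read_camera("side")[:,:,::-1]; cv2.imwrite("pics/s18.png",cv2.resize(t[130:220,210:300],None,fx=6,fy=6,interpolation=cv2.INTER_CUBIC))
E
```

```text
31.65 [ 0.5452  0.3768 -0.0117] [ 0.3689 -0.0804 -5.1991] 0.014105434807842323 [ 0.3093 -0.0681  0.049 ]
```

View pics/s18.png

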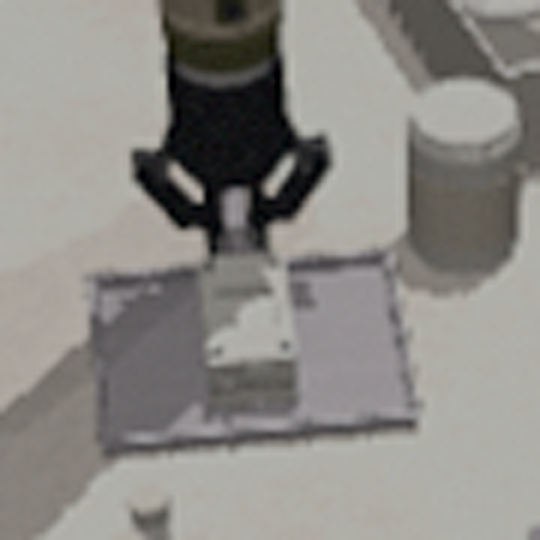

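{"fn": "jog_arm", "kwargs": {"plan": [[0,0,-0.0004,0,0,0],[0,0,-0.0004,0,0,0],[0,0,-0.0004,0,0,0],[0,0,-0.0004,0,0,0],[0,0,-0.0004,0,0,0],[0,0,-0.0004,0,0,0],[0,0,-0.0003,0,0,0],[0,0,-0.0003,0,0,0],[0,0,0,0,0,0],[0,0,0,0,0,0]]}}

```text
clock: 32.7
tcp_pos: [0.545, 0.3767, -0.0148]
orientation: [0.0, 0.795, 0.606, 0.0]
wrist_force: [-1.0, 0.2, -4.2]
finger_gap: 0.0137
```

{"fn": "jog_arm", "kwargs": {"plan": [[0,0,-0.0003,0,0,0],[0,0,-0.0003,0,0,0],[0,0,-0.0003,0,0,0],[0,0,-0.0003,0,0,0],[0,0,-0.0003,0,0,0],[0,0,0,0,0,0],[0,0,0,0,0,0],[0,0,0,0,0,0],[0,0,0,0,0,0],[0,0,0,0,0,0]]}}

```text
clock: 33.7
tcp_pos: [0.5451, 0.3769, -0.0152]
orientation: [0.0, 0.795, 0.606, 0.0]
wrist_force: [-3.9, -1.6, 6.1]
finger_gap: 0.0142
```

```bash
python3 - <<'E'
from workcell import *
from h import *
np.set_printoptions(precision=4,suppress=True)
s=get_state(); print(s["clock"],s["tcp_pos"],s["wrist_force"],s["finger_gap"],s["ft_torque"])
t=read_camera("side")[:,:,::-1]; cv2.imwrite("pics/s19.png",cv2.resize(t[130:220,210:300],None,fx=6,fy=6,interpolation=cv2.INTER_CUBIC))
E
```

```text
33.7 [ 0.5451  0.3769 -0.0152] [-3.9463 -1.5871  6.1149] 0.014218963226038637 [-0.0856  0.7337 -0.0786]
```

View pics/s19.png

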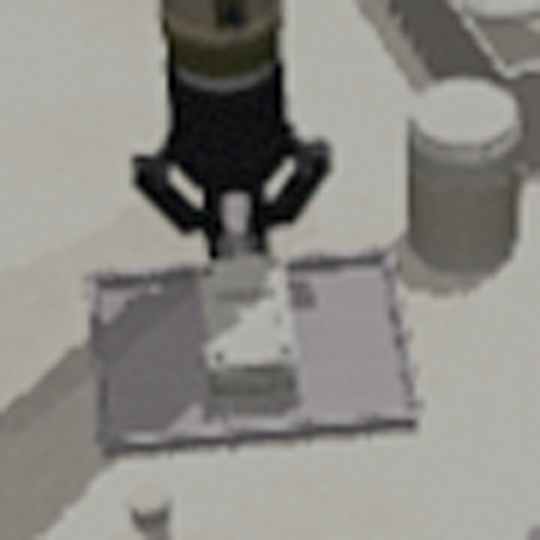

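{"fn": "jog_arm", "kwargs": {"plan": [[0,0,0.0004,0,0,0],[0,0,0,0,0,0],[0,0,0,0,0,0],[0,0,0,0,0,0],[0,0,0,0,0,0],[0,0,0.002,0,0,0],[0,0,0.01,0,0,0],[0,0,0.02,0,0,0],[0,0,0.03,0,0,0],[0,0,0.03,0,0,0]], "hand": 0.45}}

```text
clock: 34.75
tcp_pos: [0.5447, 0.3766, 0.0774]
orientation: [0.0, 0.795, 0.606, -0.0]
wrist_force: [0.4, 1.3, -0.2]
finger_gap: 0.0384
```

{"fn": "jog_arm", "kwargs": {"plan": [[0,0,0.03,0,0,0],[0,0,0.03,0,0,0],[0,0,0.03,0,0,0],[-0.01,0.01,0.02,0,0,0],[-0.01,0.02,0,0,0,0],[-0.01,0.02,0,0,0,0],[-0.01,0.02,0,0,0,0],[-0.01,0.02,0,0,0,0],[0,0,0,0,0,0],[0,0,0,0,0,0]]}}

```text
clock: 35.75
tcp_pos: [0.4948, 0.467, 0.1866]
orientation: [0.0, 0.795, 0.607, 0.0]
wrist_force: [-0.3, -0.6, 0.0]
finger_gap: 0.0386
```

```bash
python3 - <<'E'
from workcell import *
from h import *
np.set_printoptions(precision=4,suppress=True)
s=get_state(); print(s["clock"],s["tcp_pos"],s["wrist_force"],s["finger_gap"])
t=read_camera("side")[:,:,::-1]; cv2.imwrite("pics/s20.png",cv2.resize(t[130:300,200:370],None,fx=3.5,fy=3.5,interpolation=cv2.INTER_CUBIC))
t=read_camera("top")[:,:,::-1]; cv2.imwrite("pics/t20.png",t)
E
```

```text
35.75 [0.4948 0.467  0.1866] [-0.286  -0.59    0.0416] 0.03856788073980209
```

View pics/s20.png

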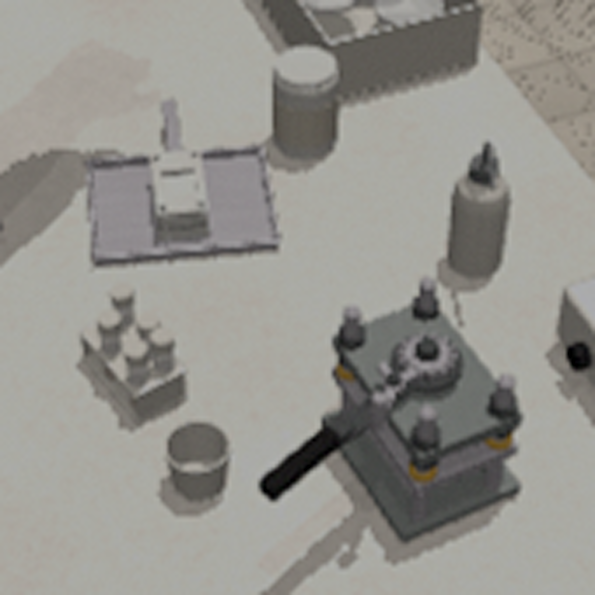

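View pics/t20.png

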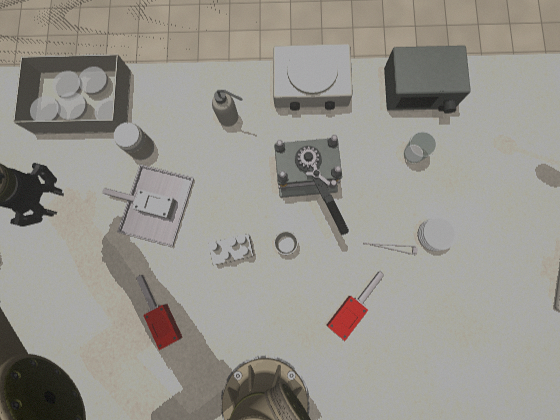

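```bash
python3 - <<'E'
import cv2
t=cv2.imread("pics/t20.png"); cv2.imwrite("pics/t20c.png",cv2.resize(t[140:270,90:350],None,fx=3,fy=3,interpolation=cv2.INTER_CUBIC))
E
```

```text
(no output)
```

View pics/t20c.png

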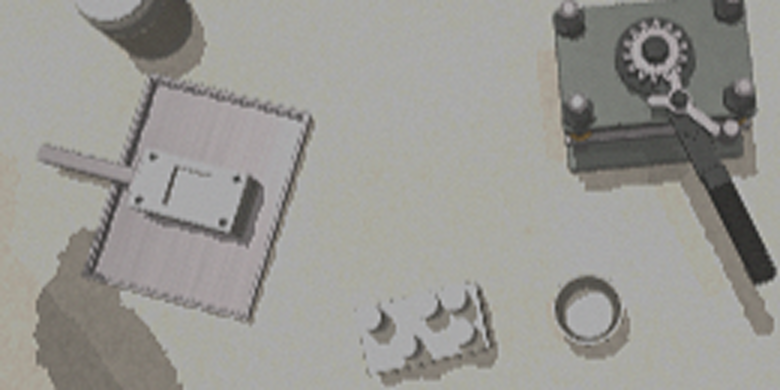

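```bash
python3 - <<'E'
from h import *
np.set_printoptions(precision=4,suppress=True)
Q=lambda u,v:crop(u,v,90,140,3)
p=np.array([onz("top",Q(*q),.043) for q in ((139,152),(247,177),(235,233),(129,207))]); print(p,p.mean(0))
a=np.radians(75);u=np.array([np.cos(a),np.sin(a)]);v=np.array([u[1],-u[0]]);d=p[:,:2]-[.5258,.3055]; print(np.c_[d@v,d@u])
E
```

```text
[[0.5612 0.3541 0.043 ]
 [0.5361 0.2522 0.043 ]
 [0.4841 0.261  0.043 ]
 [0.5095 0.3603 0.043 ]] [0.5228 0.3069 0.043 ]
[[ 0.0216  0.0561]
 [ 0.0238 -0.0488]
 [-0.0287 -0.0537]
 [-0.0299  0.0487]]
```

The block lies within ±56 mm of the tray's centre in y and ±30 mm in x. The inside limits are ±76 and ±96 mm, so it is flat on the floor and clear of the rims.

```bash
python3 -c "
from workcell import *
print(get_state()['clock']); print(hand_in())"
```

```text
35.85
the job is handed in; nothing more can be done
None
```

The mould is out of the press and lying flat, right way up, in the steel tray; I handed the job in at 35.9 s of the allowed 72 s.

**What I did**
- **Pawl:** I threw it to the loosening side with a finger pad.
- **Handle:** I worked it through one part stroke, three full strokes and a shortened fourth.
- **Mould:** I drew it out 60 mm by its bar, then gripped the bar again nearer the block. I pulled it clear, carried it over and lowered it in sub-millimetre steps until the force showed contact.

**Last checks**
- **Mould:** the top camera puts the block's centre about 3 mm from the tray's centre, inside the rims on all sides. The bar overhangs one rim.
- **Press:** the platen has risen roughly 8 mm or more. That is a coarse reading from the side view, but the mould slid out with only about 5 N.
- **Surroundings:** the knob stands on the loosening side, and the other things look unmoved by eye. The gripper was clear of everything, with wrist force near zero.

**What failed or disagreed**
- **First push at the pawl:** it passed over the knob without touching it. The fingertips are really about 33 mm behind the reported tool point, unlike the text, so I lowered the later grips to suit.
- **Mould weight:** the hanging load read about 6.7 N (0.68 kg), more than the 0.3 to 0.55 kg stated.

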